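# Wedge a film tin tight in the holding frame

## Robot

A 6-joint arm with a two-finger parallel gripper is mounted at the origin on the work surface. World frame = base frame: x ahead of the robot, y to its left, z up, the work surface at z = 0. Lengths are in mm, angles in rad, forces in N, time in s.
With the tool pointing down it reaches from about 325 to 875 mm from the base axis. Payload 4.4 kg.
Tool frame: the origin (TCP) lies midway between the tips of the shut fingers; the grasp point (between the pads) lies 19 mm behind it; z points along the fingers, y is the direction in which the jaws open and shut (so a half turn about z gives the same grasp; the last joint's range is limited). The gripper opens to 85 mm and grips with 20 to 120 N. Pads are 22 mm wide; open, the fingers measure 114 mm over their backs; the gripper's body (76 mm by 85 mm) begins 54 mm behind the grasp point. The pads swing forward as they close: fully open they stand 13 mm farther back than shut.
Start: joints at [-1.276, 0.207, 1.542, -0, 1.393, -0.15], TCP at [247.398, -519.058, 210.382] pointing down, gripper open.
Joint ranges: [-2.73, 2.73], [-0.86, 2.22], [0.23, 2.46], [-1.11, 4.25], [0.08, 2.63], [-2.82, 2.82]. Speed limits (rad/s): [2.79, 2.79, 3.14, 3.14, 3.14, 3.14].

## Interface

Orientations are given as a unit quaternion [x, y, z, w].
In Python, from bench import r gives the robot as it stands.
- The arm moves only by the tool play_rows, never from a script. Its argument "commands" is a list of rows, each an object of numbers: "wx", "wy", "wz": the turn, a rotation vector about the tool's x, y, z in units of 90 degrees (1.0 is 90 degrees); "x", "y", "z": the shift along the tool's x, y, z in units of 600 mm (1.0 is 600 mm); "hand": the closure, from -1 (fully open) to 1 (shut). In form: [{"wx": .., "wy": .., "wz": .., "x": .., "y": .., "z": .., "hand": ..}, ...]. A call has 1 to 5 rows; each row is the pose to reach, as a shift and turn from the pose commanded when the call began, along the tool's axes at that moment; what a row does not reach only later rows make up. A row lasts 1/10 s, in which the tool goes at most 50 mm and 8.59 degrees, less where a joint would pass 70% of its speed; a pose out of reach is approached as far as the arm can. A call with a number of a shift or a turn outside -1 to 1 is refused whole. A call with a gripper value outside its range is refused whole. The fingers move at their own pace and stop on an object; "newtons" is the grip in N (left out, the last holds). Time passes only in rows, so rows that repeat a pose let the fingers close. It gives the time, the measured TCP pose, the force and the opening at its end, in the units of the state.
- r.observe(): the state, without advancing time (a new reading comes with each control period).
- r.read_camera(name): name is "scene" or "side" or "wrist"; returns (picture, depth): 384x512x3 uint8, red, green, blue; 384x512 float32, mm along the optical axis (not along the pixel's ray), 0 where there is no reading.
- r.calibration(name): a dict with "camera_matrix" (3x3 intrinsics, pixels), "cam_to_world" (4x4, takes a point from camera to world coordinates). Camera axes: x right, y down, z forward; pixel columns grow to the right and rows downward; lengths in mm; the calibration is good to about 2 mm. A picture is of the moment at which its call begins: read the wrist's pose just before it. calibration takes no time and is no camera call; for the wrist camera it gives the pose at the moment of the call.
- r.sign_off(): hands the job in, once; it reports no verdict.
The state is a dict: "time": time; "joints": joint angles; "joint_velocities": joint speeds; "effort": joint torques, N m; "ee_pos": TCP position; "eef_rot": TCP orientation; "force": force on the tool from outside, world axes, zero at the start; "moment": the same for the moment, N m; "finger_gap": opening from 0.0 (shut) to 1.0 (fully open).
Only numpy, scipy, OpenCV 4.12 (cv2) and the standard library are available. Lean on these libraries where they do the work, as an engineer would, in place of code of your own. Each camera call takes 0.05 s, during which the arm holds its last target.

## Task

The rectangular film tin sits loose in the wooden holding frame and must be locked there for work on its lid. Take the tapered wedge out of the rack, stand it point down in the middle of the frame's open slot, sloping side towards the tin, and let go so that it rests there loosely; then tap or push its head straight down until it is firmly tight (a push of about 20 N; much more dents the tin), and leave it standing there. Leave everything else on the desk where it is.

Things in the scene. Friction and masses are not known exactly. Their poses are not given: they have to be found in the camera images.
- wedge_center (a point): Centre of the head, half-way up the loose dark wooden wedge: 93 mm tall, point down, z up, 70 g, 30 mm wide along x. Its +y side is flat and upright, 14 mm from this point; its -y side slopes 1 in 4. Thickness along y: 9 mm at the point, 28 mm at 75 mm above it; on top an 18 mm tall head, 30 x 28 mm, its flat top 46.5 mm above this point. Stands in one pocket of the rack, about 1 mm loose.
- rack: Wooden rack block, 75 mm (its x) by 125 mm (its y), 50 mm high, fixed; origin under its centre. Two equal pockets at y = -32 and +32 mm, 35 mm deep, 33 mm along x, 19 mm along y. One holds the wedge, with the rack's axes; the other a plain straight strip without a head.
- strip: Plain straight wooden strip 30 x 14 mm, 70 mm long, standing in the other pocket; origin at its lower end. To be left there.
- frame: Wooden holding frame, fixed: board 130 mm (x) by 225 mm (y), 12 mm thick, origin under its centre, z up. From -y to +y: a stop block with a springy rubber pad, the tin, a cheek that slides along y, the wedge slot, an outer block. Driven down, the wedge pushes the cheek to -y; once the play of 1.5 to 5.5 mm is used up, the tin is squeezed against the pad, which gives 1 mm for every 10 N.
- slot (a point): Nominal middle of the slot's mouth, level with the tops of cheek and outer block (84 mm above the desk), axes as the frame's. 60 mm long along x, open at both x ends, 72 mm deep. Outer (+y) side upright, cheek (-y) side slopes 1 in 4. Mouth 14.5 to 17.5 mm wide along y: the outer block stands an unmeasured 6.2 to 9.2 mm to +y. The wedge goes in with slot axes; loose, its point rests 20 to 55 mm down.
- tin: Closed rectangular metal film tin, 90 mm (x) by 100 mm (y), 58 mm high, 0.18 to 0.35 kg, standing on the frame's board with 0.5 to 1.5 mm of play to the cheek and 0.2 to 5 mm to the pad; origin under its centre.
- can_big: Round film can, 180 mm across, 45 mm high, bystander.
- can_small: Round film can, 120 mm across, 30 mm high, bystander.
- loupe: Black round magnifier, 40 mm across, 36 mm high, bystander.
- core: White plastic film core (ring), 50 mm across, 16 mm high, bystander.
- reel: Film reel lying flat, 130 mm across, 18 mm high, bystander.
- brush: Hand brush, bystander.
- wedge_tip (a point): Middle of the wedge's lower end (point), 9 mm along y, 30 mm along x: 46.5 mm below wedge_center and 9.5 mm to +y of it. Same axes.
- cheek: Sliding wooden cheek between tin and slot, 60 mm (x), 72 mm high, 18 mm thick at its top, flat towards the tin; origin at the foot of that flat side. Slides along the frame's y with little friction. A 20 N push on the wedge's head makes it squeeze the tin with some 8 to 16 N, depending on friction; when the push ends the wedge stays locked by friction.
Mind the look-alikes: they are no part of the job. What is shaped like the tin but green, purple or turquoise is not meant.

How it is judged:
By the outcome, as a careful person would: the job done as asked, in the order asked, and still so for the second after the job is handed in, with the robot touching nothing.
It also fails if it takes over 64 s, if anything falls off the work surface, if the arm or the gripper's body presses on something with over 40 N, if the wrist force passes 120 N, or if a joint passes its speed limit or range.

## Working session

There is one attempt and no reset: what is moved stays moved. The work goes in short steps, Python scripts to look and compute and a tool call to move; the robot and the scene stay as the last step left them, time stands still between calls to the robot, and variables do not carry over. Pictures are saved under pics/ and viewed, and the job is handed in when it is done.

Besides the shell and the picture viewer there is one more tool, called after ">>>" in YAML: its name, and indented under it one key for each argument. play_rows: Moves the arm, as the interface text tells. Its arguments: {"type":"object","properties":{"commands":{"type":"array","items":{"type":"object","properties":{"wx":{"type":"number"},"wy":{"type":"number"},"wz":{"type":"number"},"x":{"type":"number"},"y":{"type":"number"},"z":{"type":"number"},"hand":{"type":"number"}}}},"newtons":{"type":"number"}},"required":["commands"]}

```bash
ls; mkdir -p pics
python3 - <<'E'
from bench import r
import cv2
print(r.observe())
for n in ["scene","side","wrist"]:
    c=r.calibration(n)
    p,d=r.read_camera(n)
    print(n,c["camera_matrix"].round(1).tolist(),c["cam_to_world"].round(3).tolist())
    cv2.imwrite(f"pics/{n}0.png",p[:,:,::-1])
    import numpy as np
    np.savez(f"{n}0.npz",p=p,d=d,K=c["camera_matrix"],T=c["cam_to_world"])
E
```

```text
pics
{'time': 0.0, 'joints': array([-1.27648235e+00,  2.07437113e-01,  1.54298401e+00, -1.61481765e-05,
        1.39343298e+00, -1.50507379e-01]), 'joint_velocities': array([-0.00126205, -0.00047361, -0.00053318, -0.00035249, -0.00099542,
       -0.0002493 ]), 'effort': array([-8.66366336e-04, -3.83038759e+01, -2.91598660e+01, -1.67368066e-04,
        1.06041029e-02,  5.06758028e-06]), 'ee_pos': array([ 247.16770562, -518.28265377,  209.20180256]), 'eef_rot': array([ 9.75367594e-01,  2.20582816e-01, -8.91579149e-05, -1.12722997e-03]), 'force': array([0.24589977, 1.06345119, 0.09362827]), 'moment': array([0.02287909, 0.04078415, 0.00380847]), 'finger_gap': 0.9953778317305209}
scene [[367.8, 0.0, 257.6], [0.0, 367.8, 187.5], [0.0, 0.0, 1.0]] [[0.783, 0.339, -0.522, 1088.453], [0.622, -0.405, 0.67, -627.549], [0.016, -0.849, -0.528, 595.078], [0.0, 0.0, 0.0, 1.0]]
side [[427.2, 0.0, 263.9], [0.0, 427.2, 192.8], [0.0, 0.0, 1.0]] [[-0.976, -0.119, 0.18, 423.084], [-0.215, 0.597, -0.773, 869.226], [-0.015, -0.794, -0.608, 768.351], [0.0, 0.0, 0.0, 1.0]]
wrist [[339.1, 0.0, 256.1], [0.0, 339.1, 194.4], [0.0, 0.0, 1.0]] [[0.43, -0.862, -0.268, 315.802], [-0.903, -0.411, -0.127, -486.112], [-0.001, 0.297, -0.955, 373.504], [0.0, 0.0, 0.0, 1.0]]
```

View pics/scene0.png

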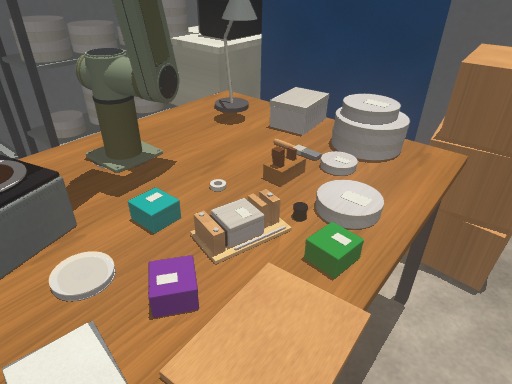

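View pics/side0.png

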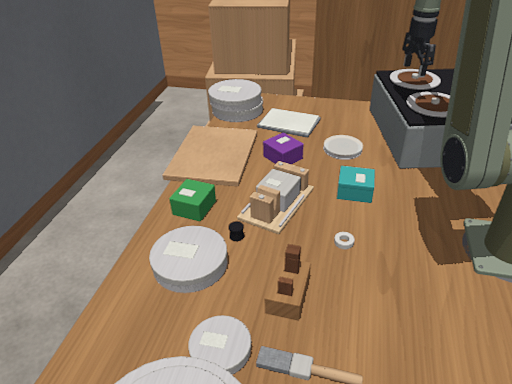

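View pics/wrist0.png

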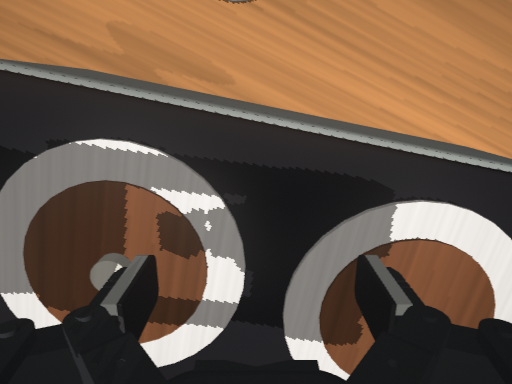

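The scene view shows the frame at about (240,220) with the tin between its blocks, and the rack at about (285,168). The side view shows the frame at (280,195) and the rack at (290,285), holding a tall piece at (293,258) and a short one at (286,287). I'll zoom in.

Run:
```python
import cv2,numpy as np
a=cv2.imread("pics/scene0.png")[125:275,175:345];b=cv2.imread("pics/side0.png")[155:325,220:340]
cv2.imwrite("pics/zs.png",np.hstack([cv2.resize(a,None,fx=2.6,fy=2.6,interpolation=2),np.zeros((390,2,3),np.uint8)]))
cv2.imwrite("pics/zd.png",cv2.resize(b,None,fx=3.4,fy=3.4,interpolation=2))
for n,pts in dict(side=[(293,248),(286,280),(280,183),(262,200),(293,170),(290,305),(290,270)],scene=[(284,165),(240,220),(277,150)]).items():
    z=np.load(f"{n}0.npz");
    for u,v in pts:
        d=z["d"][v,u];P=z["T"]@np.r_[np.linalg.inv(z["K"])@[u,v,1]*d,1];print(n,u,v,P[:3].round(0))
```

```text
side 293 248 [514. 209. 107.]
side 286 280 [516. 281.  84.]
side 280 183 [596. -73.  69.]
side 262 200 [624.  28.  83.]
side 293 170 [ 570. -140.   70.]
side 290 305 [502. 312.  45.]
side 290 270 [517. 224.  53.]
scene 284 165 [530. 222.  50.]
scene 240 220 [ 629. -102.   71.]
scene 277 150 [519. 196. 108.]
```

View pics/zs.png

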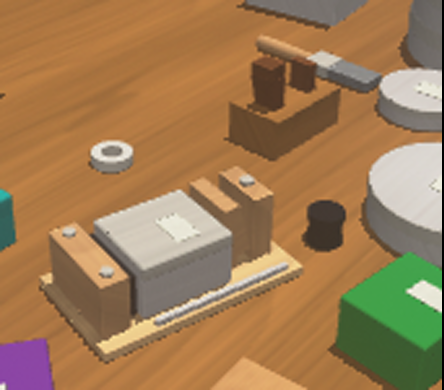

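View pics/zd.png

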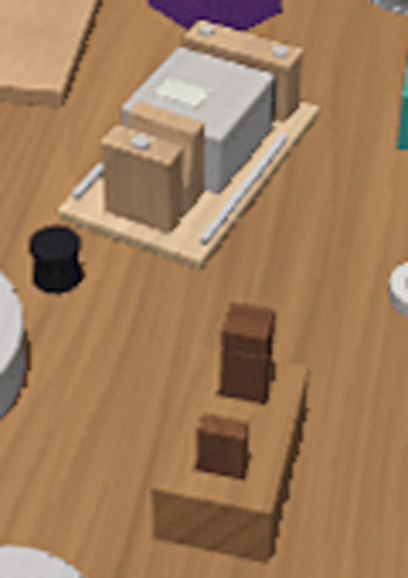

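```bash
cat > h.py <<'E'
import numpy as np,cv2
from scipy.spatial.transform import Rotation as R
def cloud(p,d,K,T):
    v,u=np.nonzero(d>0);z=d[v,u]
    c=np.c_[(u-K[0,2])/K[0,0]*z,(v-K[1,2])/K[1,1]*z,z]
    return c@T[:3,:3].T+T[:3,3],p[v,u],np.c_[u,v]
def sel(C,x,y,z):
    P=C[0];return (P[:,0]>x[0])&(P[:,0]<x[1])&(P[:,1]>y[0])&(P[:,1]<y[1])&(P[:,2]>z[0])&(P[:,2]<z[1])
def rect(P):
    (c,s,a)=cv2.minAreaRect(P[:,:2].astype(np.float32));return np.round(c,1),np.round(s,1),round(a,1)
def snap(n,tag):
    from bench import r
    c=r.calibration(n);p,d=r.read_camera(n)
    cv2.imwrite(f"pics/{tag}.png",p[:,:,::-1]);np.savez(f"{tag}.npz",p=p,d=d,K=c["camera_matrix"],T=c["cam_to_world"])
def load(tag):
    z=np.load(f"{tag}.npz");return z["p"],z["d"],z["K"],z["T"]
def yawrot(yaw): # tool down, tool x at world angle yaw (deg)
    c,s=np.cos(np.radians(yaw)),np.sin(np.radians(yaw))
    return R.from_matrix(np.array([[c,s,0],[s,-c,0],[0,0,-1]]))
def go(pos,yaw):
    from bench import r
    o=r.observe();q=R.from_quat(o["eef_rot"])
    t=q.inv().apply(np.array(pos)-o["ee_pos"])/600
    w=(q.inv()*yawrot(yaw)).as_rotvec()/(np.pi/2)
    m=q.as_matrix()
    print("t",o["time"],"pos",o["ee_pos"].round(1),"yaw",np.degrees(np.arctan2(m[1,0],m[0,0])).round(2),"F",o["force"].round(1),"gap",round(o["finger_gap"],3))
    print("shift xyz",t.round(4),"turn",w.round(4),"dist",round(np.linalg.norm(t)*600,1))
E
python3 - <<'E'
from h import *
for n in ["side0","scene0"]:
    C=cloud(*load(n));P=C[0]
    for nm,b in dict(racktop=((440,600),(140,340),(44,54)),wedge=((440,600),(140,250),(100,115)),strip=((440,600),(230,340),(78,92)),tin=((500,700),(-180,40),(64,75)),blocks=((500,720),(-220,60),(79,90)),board=((480,740),(-260,90),(8,16))).items():
        m=sel(C,*b);print(n,nm,m.sum(),*(rect(P[m]) if m.sum()>5 else ()),P[m].mean(0).round(1) if m.sum() else '')
E
```

```text
side0 racktop 1186 [517.3 248.8] [127.3  75.2] 87.0 [516.  258.7  49.1]
side0 wedge 158 [514.9 211.6] [29.5 29.7] 87.2 [514.6 213.3 106.1]
side0 strip 102 [519.  281.6] [15.8 30.1] 88.4 [518.6 282.   83.3]
side0 tin 1011 [604.8 -70.5] [210.2  98.6] 72.6 [596.7 -84.7  70.4]
side0 blocks 280 [624.4  -0.9] [61.7 61.3] 73.5 [624.5   1.7  82.9]
side0 board 748 [663.5 -61.8] [288.4 242.5] 73.8 [599.3 -17.7  11.6]
scene0 racktop 342 [516.4 245.6] [128.   75.6] 86.9 [525.7 232.8  48.8]
scene0 wedge 65 [514.4 206.1] [28.8 30.7] 83.2 [517.1 204.  105.6]
scene0 strip 35 [517.7 277.3] [31.5 20.2] 0.0 [518.8 275.6  82.7]
scene0 tin 1495 [602.1 -73.8] [203.  101.3] 73.9 [601.9 -98.3  70.6]
scene0 blocks 274 [622.7  -4.1] [61.  61.8] 73.4 [624.8  -6.6  83.1]
scene0 board 822 [615.1 -38.2] [293.  129.4] 73.0 [639.7 -89.6  11.7]
```

The 108 mm piece is the wedge. Its head sits about 38 mm from the rack centre, while the pocket is at 32 mm. So its flat side faces the rack centre (+y) and its slope faces the frame, as the job needs. I'll go over the slot first for a close look.

```bash
python3 -c "
from h import *
go((622,-10,260),73.5)"
```

```text
t 0.15 pos [ 247.2 -518.4  209.4] yaw 25.48 F [0.4 0.3 0.4] gap 1.001
shift xyz [ 0.9285 -0.4963 -0.0831] turn [-0.001  -0.0006 -0.5335] dist 633.7
```

>>> play_rows:
  commands:
    - {"x":0.93,"y":-0.497,"z":-0.083,"wz":-0.533,"hand":-1}
    - {"x":0.93,"y":-0.497,"z":-0.083,"wz":-0.533,"hand":-1}
    - {"x":0.93,"y":-0.497,"z":-0.083,"wz":-0.533,"hand":-1}
    - {"x":0.93,"y":-0.497,"z":-0.083,"wz":-0.533,"hand":-1}
    - {"x":0.93,"y":-0.497,"z":-0.083,"wz":-0.533,"hand":-1}

```text
invalid input at $.commands[0]: expected keys wx, wy, wz, x, y, z, hand
```

```bash
python3 -c "
from h import *
go((622,-10,260),73.5)"
```

```text
t 0.15 pos [ 247.2 -518.4  209.4] yaw 25.48 F [0.4 0.3 0.4] gap 1.001
shift xyz [ 0.9285 -0.4963 -0.0831] turn [-0.001  -0.0006 -0.5335] dist 633.7
```

>>> play_rows:
  commands:
    - {"x":0.93,"y":-0.497,"z":-0.083,"wx":0,"wy":0,"wz":-0.533,"hand":-1}
    - {"x":0.93,"y":-0.497,"z":-0.083,"wx":0,"wy":0,"wz":-0.533,"hand":-1}
    - {"x":0.93,"y":-0.497,"z":-0.083,"wx":0,"wy":0,"wz":-0.533,"hand":-1}
    - {"x":0.93,"y":-0.497,"z":-0.083,"wx":0,"wy":0,"wz":-0.533,"hand":-1}
    - {"x":0.93,"y":-0.497,"z":-0.083,"wx":0,"wy":0,"wz":-0.533,"hand":-1}

```text
time: 0.65
ee_pos: [395.9, -316.6, 229.9]
eef_rot: [0.825, 0.565, 0.0, -0.0]
force: [1.1, -0.8, 0.5]
finger_gap: 1.001
```

```bash
python3 -c "
from h import *
go((622,-10,260),73.5)"
```

```text
t 0.65 pos [ 395.9 -316.6  229.9] yaw 68.78 F [ 1.1 -0.8  0.5] gap 1.001
shift xyz [ 0.6127  0.1663 -0.0501] turn [-0.0001 -0.0002 -0.0524] dist 382.1
```

>>> play_rows:
  commands:
    - {"x":0.613,"y":0.166,"z":-0.05,"wx":0,"wy":0,"wz":-0.05,"hand":-1}
    - {"x":0.613,"y":0.166,"z":-0.05,"wx":0,"wy":0,"wz":-0.05,"hand":-1}
    - {"x":0.613,"y":0.166,"z":-0.05,"wx":0,"wy":0,"wz":-0.05,"hand":-1}
    - {"x":0.613,"y":0.166,"z":-0.05,"wx":0,"wy":0,"wz":-0.05,"hand":-1}
    - {"x":0.613,"y":0.166,"z":-0.05,"wx":0,"wy":0,"wz":-0.05,"hand":-1}

```text
time: 1.15
ee_pos: [544.9, -116.6, 249.6]
eef_rot: [0.804, 0.595, -0.0, -0.0]
force: [-0.3, -1.2, 0.2]
finger_gap: 0.998
```

```bash
python3 -c "
from h import *
go((622,-10,260),73.5)"
```

```text
t 1.15 pos [ 544.9 -116.6  249.6] yaw 72.96 F [-0.3 -1.2  0.2] gap 0.998
shift xyz [ 0.2076  0.0707 -0.0174] turn [-0.0001  0.0001 -0.0059] dist 132.0
```

>>> play_rows:
  commands:
    - {"x":0.208,"y":0.071,"z":-0.017,"wx":0,"wy":0,"wz":-0.006,"hand":-1}
    - {"x":0.208,"y":0.071,"z":-0.017,"wx":0,"wy":0,"wz":-0.006,"hand":-1}
    - {"x":0.208,"y":0.071,"z":-0.017,"wx":0,"wy":0,"wz":-0.006,"hand":-1}
    - {"x":0.208,"y":0.071,"z":-0.017,"wx":0,"wy":0,"wz":-0.006,"hand":-1}
    - {"x":0.208,"y":0.071,"z":-0.017,"wx":0,"wy":0,"wz":-0.006,"hand":-1}

```text
time: 1.65
ee_pos: [621.3, -11.3, 259.1]
eef_rot: [0.801, 0.599, -0.001, -0.0]
force: [-0.8, -1.3, 0.4]
finger_gap: 1.001
```

```bash
python3 -c "
from h import *
go((622,-10,260),73.5)
snap('wrist','w1')
C=cloud(*load('w1'));P=C[0]
m=sel(C,(560,700),(-60,60),(79,90));print(m.sum(),rect(P[m]),P[m].mean(0))
"
```

```text
t 1.65 pos [621.3 -11.3 259.1] yaw 73.59 F [-0.8 -1.3  0.4] gap 1.001
shift xyz [ 0.0024  0.0006 -0.0016] turn [-0.0008  0.0006  0.001 ] dist 1.8
2540 (array([622.9,  -3.2]), array([59. , 59.9]), 73.5) [623.58344036  -1.65949008  84.81824891]
```

View pics/w1.png

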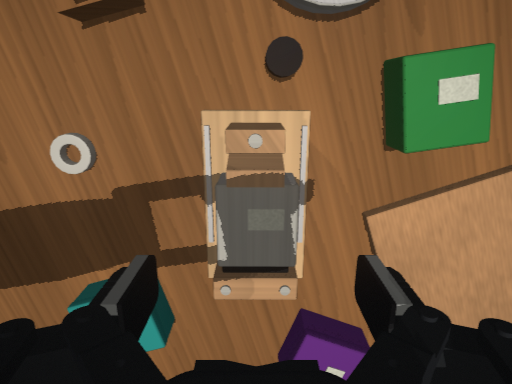

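The wrist view shows the outer block at (255,140), the cheek at about (255,180) and the slot between them at about (255,160), with the tin below. I'll measure the slot in frame axes.

Run:
```python
from h import *
import cv2
b=cv2.imread('pics/w1.png')[100:310,190:320];cv2.imwrite('pics/w1z.png',cv2.resize(b,None,fx=2.8,fy=2.8,interpolation=2))
for n in ['w1','side0','scene0']:
    C=cloud(*load(n));P=C[0]
    m=sel(C,(560,700),(-60,60),(79,90));Q=P[m]
    a=np.radians(73.5);ey=np.array([np.cos(a),np.sin(a)]);ex=np.array([np.sin(a),-np.cos(a)])
    o=np.array([623,-3.])
    y=(Q[:,:2]-o)@ey;x=(Q[:,:2]-o)@ex
    print(n,np.histogram(y,bins=np.arange(-40,42,2)),'x',x.min().round(1),x.max().round(1))
    ys=np.sort(y);i=np.argmax(np.diff(ys));print('gap',ys[i],ys[i+1],'ymin/max',ys[0],ys[-1])
    for lo,hi in((-40,ys[i]+.1),(ys[i]+.1,40)):
        k=(y>lo)&(y<hi);print(rect(Q[k]),'z',Q[k,2].mean())
    m=sel(C,(500,700),(-180,40),(64,75));k=((P[m][:,:2]-o)@ey<-30)&((P[m][:,:2]-o)@ey>-150);print('tin',rect(P[m][k]))
```

```text
w1 (array([  0,   0,   0,   0,   0, 105, 105,  96, 103, 113, 114, 115, 114,
       115, 131,   0,   0,   0,   0,   0,   0,   0,   1, 119, 120, 115,
       121, 119, 116, 123, 118, 120, 119, 122, 116,   0,   0,   0,   0,
         0]), array([-40, -38, -36, -34, -32, -30, -28, -26, -24, -22, -20, -18, -16,
       -14, -12, -10,  -8,  -6,  -4,  -2,   0,   2,   4,   6,   8,  10,
        12,  14,  16,  18,  20,  22,  24,  26,  28,  30,  32,  34,  36,
        38,  40])) x -30.0 29.9
gap -10.061538223017116 5.889534435327873 ymin/max -29.786535524279696 29.24978213928665
(array([617.2, -22.2]), array([19.7, 59.7]), 73.8) z 84.43069744399772
(array([628.1,  13.8]), array([23.3, 59.5]), 73.5) z 85.11955729020366
tin (array([597.5, -89.7]), array([119.4,  99.8]), 73.3)
side0 (array([ 0,  0,  0,  0,  0,  2, 10, 11, 12, 10,  8, 11,  9, 12, 13, 19,  7,
        0,  0,  0,  0,  0,  1,  3,  6,  8, 13,  7, 11, 11, 11, 14, 14, 14,
        8, 23, 12,  0,  0,  0]), array([-40, -38, -36, -34, -32, -30, -28, -26, -24, -22, -20, -18, -16,
       -14, -12, -10,  -8,  -6,  -4,  -2,   0,   2,   4,   6,   8,  
[... 417 characters left out ...]
  0,  0, 11, 24, 10, 13, 12, 12, 10, 14, 10, 12,  2,  0,  0,
        0,  0,  0,  0,  2, 17, 14, 13, 12, 13, 10, 12,  8, 13, 12,  8,  7,
        3,  0,  0,  0,  0,  0]), array([-40, -38, -36, -34, -32, -30, -28, -26, -24, -22, -20, -18, -16,
       -14, -12, -10,  -8,  -6,  -4,  -2,   0,   2,   4,   6,   8,  10,
        12,  14,  16,  18,  20,  22,  24,  26,  28,  30,  32,  34,  36,
        38,  40])) x -30.9 30.8
gap -11.059532462060865 3.878607056499674 ymin/max -31.6874505789799 29.4085351066664
(array([616.9, -23.5]), array([20.6, 61.6]), 73.4) z 82.78044528601923
(array([627.4,  12.9]), array([25.4, 60.9]), 72.8) z 83.3850554957289
tin (array([599.6, -89.8]), array([119.9,  94.7]), 73.6)
```

View pics/w1z.png

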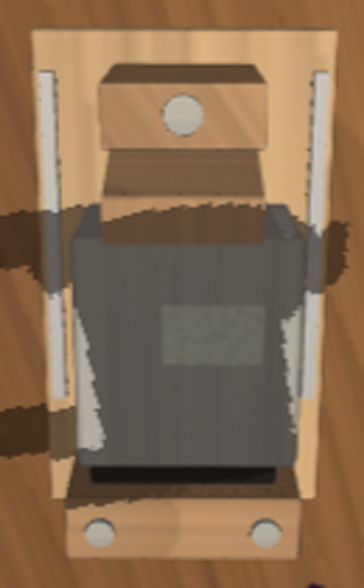

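```bash
python3 -c "
from h import *
go((515,208,205),87)"
```

```text
t 1.7 pos [620.9 -12.2 259.1] yaw 73.5 F [ 0.2  0.5 -0.1] gap 0.996
shift xyz [ 0.3018 -0.2733  0.0903] turn [-0.001   0.0005 -0.15  ] dist 250.2
```

>>> play_rows:
  commands:
    - {"x":0.302,"y":-0.273,"z":0.09,"wx":0,"wy":0,"wz":-0.15,"hand":-1}
    - {"x":0.302,"y":-0.273,"z":0.09,"wx":0,"wy":0,"wz":-0.15,"hand":-1}
    - {"x":0.302,"y":-0.273,"z":0.09,"wx":0,"wy":0,"wz":-0.15,"hand":-1}
    - {"x":0.302,"y":-0.273,"z":0.09,"wx":0,"wy":0,"wz":-0.15,"hand":-1}
    - {"x":0.302,"y":-0.273,"z":0.09,"wx":0,"wy":0,"wz":-0.15,"hand":-1}

```text
time: 2.2
ee_pos: [514.8, 207.8, 205.5]
eef_rot: [0.727, 0.687, -0.0, 0.0]
force: [0.7, -0.2, 0.9]
finger_gap: 0.999
```

```bash
python3 -c "
from h import *
go((515,208,205),87)
snap('wrist','w2')
C=cloud(*load('w2'));P=C[0]
for nm,b in dict(rack=((440,600),(140,340),(44,56)),wedge=((440,600),(180,250),(102,115)),strip=((440,600),(230,340),(78,92))).items():
  m=sel(C,*b);print(nm,m.sum(),rect(P[m]) if m.sum()>5 else '',P[m].mean(0))
go((515,208,205),87)
"
```

```text
t 2.2 pos [514.8 207.8 205.5] yaw 86.81 F [ 0.7 -0.2  0.9] gap 0.999
shift xyz [0.0003 0.0003 0.0008] turn [ 0.0001  0.0002 -0.0021] dist 0.6
rack 8742 (array([515.5, 246.3]), array([124.4,  75.3]), 86.9) [516.03539411 254.90369124  50.71065233]
wedge 1260 (array([513.3, 208.8]), array([27.7, 29.3]), 87.3) [513.42947276 209.64249311 108.42148009]
strip 679 (array([517.3, 278.5]), array([14. , 29.2]), 86.9) [517.47121    278.3849078   85.59619672]
t 2.25 pos [509.3 214.6 203.2] yaw 87.17 F [-3.9  3.7 -0.9] gap 1.0
shift xyz [-0.0104  0.0099 -0.0032] turn [-0.005  -0.0028  0.0019] dist 8.9
```

View pics/w2.png

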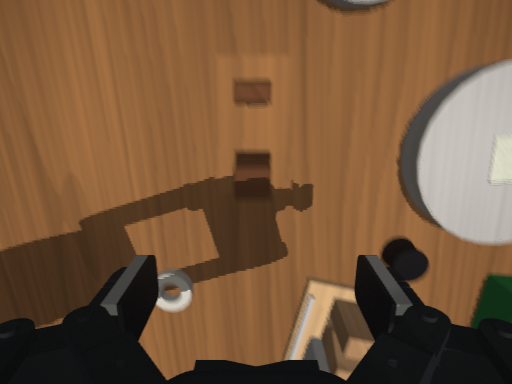

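The wrist view shows the wedge top at (252,160) and the strip at (252,92). They lie about 70 mm apart along the rack axis, which agrees with the side view. The arm still had some overshoot, so I'll let it settle and re-measure.

>>> play_rows:
  commands:
    - {"x":0,"y":0,"z":0,"wx":0,"wy":0,"wz":0,"hand":-1}
    - {"x":0,"y":0,"z":0,"wx":0,"wy":0,"wz":0,"hand":-1}
    - {"x":0,"y":0,"z":0,"wx":0,"wy":0,"wz":0,"hand":-1}

```text
time: 2.55
ee_pos: [517.1, 206.5, 206.5]
eef_rot: [0.726, 0.687, 0.0, 0.001]
force: [-0.6, 0.2, -0.3]
finger_gap: 1.001
```

```bash
python3 -c "
from h import *
go((514,209,140),87)
snap('wrist','w3')
C=cloud(*load('w3'));P=C[0]
for nm,b in dict(rack=((440,600),(140,340),(44,56)),wedge=((440,600),(180,250),(102,115)),strip=((440,600),(230,340),(78,92))).items():
  m=sel(C,*b);print(nm,m.sum(),rect(P[m]) if m.sum()>5 else '',P[m].mean(0))
go((514,209,140),87)
"
```

```text
t 2.55 pos [517.1 206.5 206.5] yaw 86.83 F [-0.6  0.2 -0.3] gap 1.001
shift xyz [ 0.004  -0.0055  0.1108] turn [ 0.0008  0.0002 -0.0018] dist 66.6
rack 8807 (array([515.5, 246.2]), array([125.5,  75.1]), 87.0) [516.08464742 255.02077616  50.70652637]
wedge 1282 (array([513.6, 208.5]), array([28.8, 29.4]), 85.9) [513.55314063 209.31345778 108.46329369]
strip 658 (array([517.4, 278.4]), array([13.2, 29.2]), 86.8) [517.37081077 278.49880164  85.65661421]
t 2.6 pos [517.2 206.5 206.5] yaw 86.82 F [0.2 0.2 0.9] gap 1.001
shift xyz [ 0.0039 -0.0057  0.1107] turn [ 0.0008  0.0001 -0.002 ] dist 66.6
```

>>> play_rows:
  commands:
    - {"x":0.004,"y":-0.0055,"z":0.05,"wx":0,"wy":0,"wz":-0.002,"hand":-1}
    - {"x":0.004,"y":-0.0055,"z":0.11,"wx":0,"wy":0,"wz":-0.002,"hand":-1}
    - {"x":0.004,"y":-0.0055,"z":0.13,"wx":0,"wy":0,"wz":-0.002,"hand":-1}
    - {"x":0.004,"y":-0.0055,"z":0.14,"wx":0,"wy":0,"wz":-0.002,"hand":-1}
    - {"x":0.004,"y":-0.0055,"z":0.14,"wx":0,"wy":0,"wz":-0.002,"hand":-1}

```text
time: 3.1
ee_pos: [513.3, 210.3, 121.9]
eef_rot: [0.725, 0.689, -0.0, -0.0]
force: [1.1, -0.1, 0.6]
finger_gap: 1.001
```

```bash
python3 -c "
from h import *
go((514,208.7,76),87)"
```

```text
t 3.1 pos [513.3 210.3 121.9] yaw 87.11 F [ 1.1 -0.1  0.6] gap 1.001
shift xyz [-0.0026  0.0013  0.0766] turn [-0.0001  0.0001  0.0012] dist 46.0
```

>>> play_rows:
  commands:
    - {"x":-0.002,"y":0.001,"z":0.03,"wx":0,"wy":0,"wz":0,"hand":-1}
    - {"x":-0.002,"y":0.001,"z":0.055,"wx":0,"wy":0,"wz":0,"hand":-1}
    - {"x":-0.002,"y":0.001,"z":0.07,"wx":0,"wy":0,"wz":0,"hand":-1}
    - {"x":-0.002,"y":0.001,"z":0.076,"wx":0,"wy":0,"wz":0,"hand":-1}
    - {"x":-0.002,"y":0.001,"z":0.076,"wx":0,"wy":0,"wz":0,"hand":-1}

```text
time: 3.6
ee_pos: [513.1, 209.7, 75.9]
eef_rot: [0.724, 0.69, -0.0, -0.0]
force: [-0.7, -0.2, 0.1]
finger_gap: 0.999
```

>>> play_rows:
  commands:
    - {"x":0,"y":0,"z":0,"wx":0,"wy":0,"wz":0,"hand":-1}
    - {"x":0,"y":0,"z":0,"wx":0,"wy":0,"wz":0,"hand":-1}

```text
time: 3.8
ee_pos: [514.0, 209.9, 77.0]
eef_rot: [0.724, 0.69, 0.001, 0.0]
force: [1.2, -0.0, -0.3]
finger_gap: 0.998
```

```bash
python3 -c "
from h import *
go((514,208.7,76),87)"
```

```text
t 3.8 pos [514.  209.9  77. ] yaw 87.19 F [ 1.2 -0.  -0.3] gap 0.998
shift xyz [-0.002   0.0001  0.0017] turn [ 0.0009 -0.0003  0.0021] dist 1.6
```

Aligned. Closing the gripper.

>>> play_rows:
  commands:
    - {"x":-0.002,"y":0,"z":0,"wx":0,"wy":0,"wz":0,"hand":1}
    - {"x":-0.002,"y":0,"z":0,"wx":0,"wy":0,"wz":0,"hand":1}
    - {"x":-0.002,"y":0,"z":0,"wx":0,"wy":0,"wz":0,"hand":1}
    - {"x":-0.002,"y":0,"z":0,"wx":0,"wy":0,"wz":0,"hand":1}
    - {"x":-0.002,"y":0,"z":0,"wx":0,"wy":0,"wz":0,"hand":1}
  newtons: 50

```text
time: 4.3
ee_pos: [513.7, 208.5, 76.6]
eef_rot: [0.724, 0.689, 0.0, 0.0]
force: [0.2, -0.3, 1.9]
finger_gap: 0.332
```

>>> play_rows:
  commands:
    - {"x":0,"y":0,"z":0,"wx":0,"wy":0,"wz":0,"hand":1}
    - {"x":0,"y":0,"z":0,"wx":0,"wy":0,"wz":0,"hand":1}
    - {"x":0,"y":0,"z":0,"wx":0,"wy":0,"wz":0,"hand":1}
    - {"x":0,"y":0,"z":0,"wx":0,"wy":0,"wz":0,"hand":1}
    - {"x":0,"y":0,"z":0,"wx":0,"wy":0,"wz":0,"hand":1}

```text
time: 4.8
ee_pos: [513.7, 208.6, 76.6]
eef_rot: [0.724, 0.689, 0.0, 0.0]
force: [0.6, -0.5, 3.5]
finger_gap: 0.336
```

```bash
python3 -c "
from h import *
go((514,209,176),87)"
```

```text
t 4.8 pos [513.7 208.6  76.6] yaw 87.18 F [ 0.6 -0.5  3.5] gap 0.336
shift xyz [ 0.0008  0.0006 -0.1657] turn [ 0.0005 -0.0001  0.002 ] dist 99.4
```

>>> play_rows:
  commands:
    - {"x":0,"y":0,"z":-0.02,"wx":0,"wy":0,"wz":0,"hand":1}
    - {"x":0,"y":0,"z":-0.06,"wx":0,"wy":0,"wz":0,"hand":1}
    - {"x":0,"y":0,"z":-0.12,"wx":0,"wy":0,"wz":0,"hand":1}
    - {"x":0,"y":0,"z":-0.17,"wx":0,"wy":0,"wz":0,"hand":1}
    - {"x":0,"y":0,"z":-0.19,"wx":0,"wy":0,"wz":0,"hand":1}

```text
time: 5.3
ee_pos: [515.0, 209.1, 194.1]
eef_rot: [0.724, 0.69, 0.002, 0.001]
force: [0.3, -0.5, 0.4]
finger_gap: 0.332
```

>>> play_rows:
  commands:
    - {"x":0,"y":0,"z":0,"wx":0,"wy":0,"wz":0,"hand":1}
    - {"x":0,"y":0,"z":0,"wx":0,"wy":0,"wz":0,"hand":1}
    - {"x":0,"y":0,"z":0,"wx":0,"wy":0,"wz":0,"hand":1}

```text
time: 5.6
ee_pos: [511.6, 208.1, 187.8]
eef_rot: [0.724, 0.689, -0.002, -0.001]
force: [0.4, -0.1, -1.8]
finger_gap: 0.338
```

```bash
python3 -c "
from h import *
from bench import r
snap('side','s4');snap('scene','c4');snap('wrist','w4')
for n in ['s4','c4','w4']:
  C=cloud(*load(n));P=C[0]
  m=sel(C,(470,560),(170,250),(120,208));Q=P[m];dk=C[1][m].max(1)<130
  print(n,m.sum(),Q[:,2].min(),Q[:,2].max())
import cv2
a=cv2.imread('pics/s4.png')[140:340,200:380];b=cv2.imread('pics/c4.png')[60:260,190:370]
cv2.imwrite('pics/z4.png',cv2.resize(np.hstack([a,b]),None,fx=2.2,fy=2.2,interpolation=2))
go((622.4,-5,200),73.5)"
```

```text
s4 465 124.64794382835544 207.63298709193498
c4 278 124.60668334646368 207.98700189294414
w4 2554 126.28465494487054 207.98861136637842
t 5.75 pos [512.2 208.2 188.5] yaw 87.17 F [ 1.3  0.4 -1.9] gap 0.338
shift xyz [-0.3459  0.2008 -0.0196] turn [-0.002   0.0008  0.1519] dist 240.3
```

View pics/z4.png

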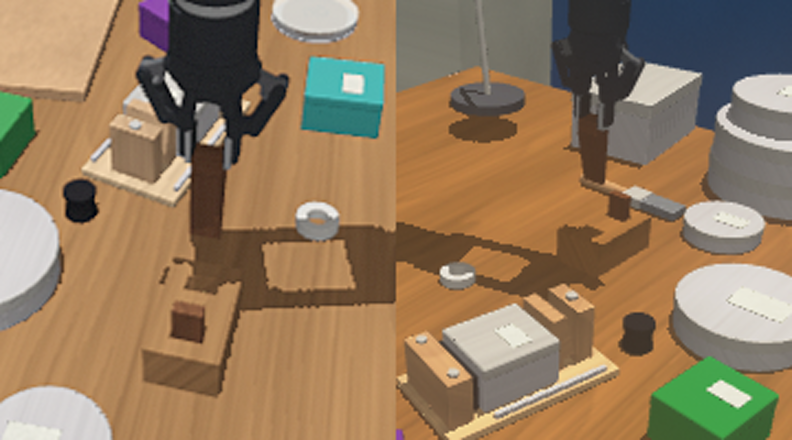

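View pics/w4.png

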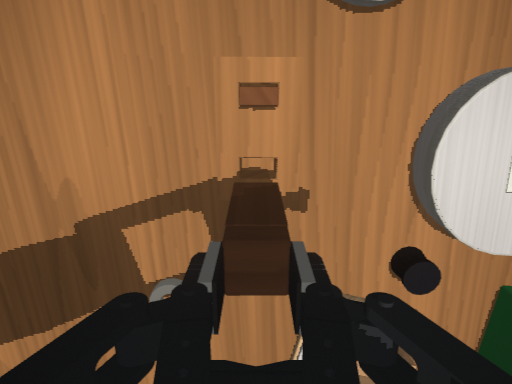

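The images show the wedge held upright, with the flat side towards +y and the slope towards the frame. I'll measure the flat face relative to the TCP using the same camera that measured the slot.

Run:
```python
from h import *
for n in ['w4','s4']:
    p,d,K,T=load(n);C=cloud(p,d,K,T);P=C[0]
    m=sel(C,(490,535),(205,245),(122,192))&(C[1].max(1)<110)&(C[1][:,0].astype(int)-C[1][:,2]>15)
    Q=P[m];a=np.radians(87.17);ey=np.array([np.cos(a),np.sin(a)]);ex=np.array([np.sin(a),-np.cos(a)])
    q=Q[:,:2]-[512.,208.3];y=q@ey;x=q@ex
    print(n,m.sum())
    for lo in range(122,192,8):
        k=(Q[:,2]>=lo)&(Q[:,2]<lo+8)
        if k.sum()>8: print(lo,k.sum(),'y med',np.median(y[k]).round(1),'x',np.percentile(x[k],[2,98]).round(1))
    k=(abs(y-np.median(y))<4)&(Q[:,2]>130)&(Q[:,2]<185)
    print('face tilt dy/dz',np.polyfit(Q[k,2],y[k],1),'dy/dx',np.polyfit(x[k],y[k],1))
    print('zmin',Q[:,2].min())
```

```text
w4 1767
122 63 y med 14.2 x [-13.7  12. ]
130 144 y med 14.3 x [-14.6  13.9]
138 155 y med 14.3 x [-14.5  13.9]
146 187 y med 14.2 x [-14.4  14.2]
154 197 y med 14.2 x [-14.3  14.4]
162 224 y med 14.2 x [-14.2  14.5]
170 264 y med 14.2 x [-14.2  14.4]
178 290 y med 14.1 x [-14.2  14.3]
186 243 y med 14.1 x [-14.   14.4]
face tilt dy/dz [-3.97454618e-03  1.48376071e+01] dy/dx [-7.06120161e-04  1.41971845e+01]
zmin 126.28465494487054
s4 354
122 19 y med 15.6 x [-14.   12.7]
130 45 y med 15.5 x [-13.7  12.8]
138 40 y med 15.1 x [-13.8  14.6]
146 38 y med 15.4 x [-14.  15.]
154 45 y med 15.6 x [-13.8  15.2]
162 47 y med 15.5 x [-13.7  13.6]
170 44 y med 15.2 x [-13.6  12.9]
178 42 y med 14.9 x [-13.3  14. ]
186 34 y med 14.8 x [-13.6  14.3]
face tilt dy/dz [-7.78793556e-03  1.65355979e+01] dy/dx [1.53995104e-03 1.53069004e+01]
zmin 124.64794382835544
```

```bash
python3 -c "
from h import *
go((620,-13.3,185),73.5)"
```

```text
t 5.75 pos [512.2 208.2 188.5] yaw 87.17 F [ 1.3  0.4 -1.9] gap 0.338
shift xyz [-0.3599  0.1976  0.0054] turn [-0.002   0.0008  0.1519] dist 246.4
```

>>> play_rows:
  commands:
    - {"x":-0.05,"y":0.027,"z":0.001,"wx":0,"wy":0,"wz":0.02,"hand":1}
    - {"x":-0.1,"y":0.055,"z":0.002,"wx":0,"wy":0,"wz":0.05,"hand":1}
    - {"x":-0.16,"y":0.088,"z":0.003,"wx":0,"wy":0,"wz":0.08,"hand":1}
    - {"x":-0.22,"y":0.121,"z":0.004,"wx":0,"wy":0,"wz":0.11,"hand":1}
    - {"x":-0.28,"y":0.154,"z":0.005,"wx":0,"wy":0,"wz":0.14,"hand":1}

```text
time: 6.25
ee_pos: [597.4, 34.8, 186.3]
eef_rot: [0.796, 0.605, -0.0, -0.001]
force: [1.3, 0.4, -0.6]
finger_gap: 0.335
```

```bash
python3 -c "
from h import *
go((620,-13.3,185),73.5)"
```

```text
t 6.25 pos [597.4  34.8 186.3] yaw 74.48 F [ 1.3  0.4 -0.6] gap 0.335
shift xyz [-0.0672  0.0577  0.0021] turn [-0.0009  0.0001  0.0109] dist 53.2
```

>>> play_rows:
  commands:
    - {"x":-0.033,"y":0.028,"z":0.001,"wx":0,"wy":0,"wz":0.008,"hand":1}
    - {"x":-0.055,"y":0.047,"z":0.001,"wx":0,"wy":0,"wz":0.01,"hand":1}
    - {"x":-0.067,"y":0.058,"z":0.002,"wx":0,"wy":0,"wz":0.01,"hand":1}
    - {"x":-0.067,"y":0.058,"z":0.002,"wx":0,"wy":0,"wz":0.01,"hand":1}
    - {"x":-0.067,"y":0.058,"z":0.002,"wx":0,"wy":0,"wz":0.01,"hand":1}

```text
time: 6.75
ee_pos: [619.7, -10.7, 185.8]
eef_rot: [0.8, 0.6, -0.0, -0.001]
force: [-0.5, -0.1, -1.4]
finger_gap: 0.329
```

>>> play_rows:
  commands:
    - {"x":0,"y":0,"z":0,"wx":0,"wy":0,"wz":0,"hand":1}
    - {"x":0,"y":0,"z":0,"wx":0,"wy":0,"wz":0,"hand":1}
    - {"x":0,"y":0,"z":0,"wx":0,"wy":0,"wz":0,"hand":1}
    - {"x":0,"y":0,"z":0,"wx":0,"wy":0,"wz":0,"hand":1}
    - {"x":0,"y":0,"z":0,"wx":0,"wy":0,"wz":0,"hand":1}

```text
time: 7.25
ee_pos: [620.2, -11.6, 186.2]
eef_rot: [0.8, 0.6, 0.0, 0.0]
force: [-0.3, 0.4, -1.5]
finger_gap: 0.331
```

```bash
cat > chk.py <<'E'
from h import *
import sys
from bench import r
tag=sys.argv[1]
o0=r.observe()["ee_pos"];snap('wrist','w'+tag)
go((620,-13.3,163),73.5)
snap('side','s'+tag);snap('scene','c'+tag)
a=np.radians(73.5);ey=np.array([np.cos(a),np.sin(a)]);ex=np.array([np.sin(a),-np.cos(a)]);o=np.array([623,-3.])
print('tcp frame y,x',(o0[:2]-o)@ey,(o0[:2]-o)@ex)
for n in ['w','s','c']:
    C=cloud(*load(n+tag));P=C[0];q=P[:,:2]-o;y=q@ey;x=q@ex
    m=(abs(x)<33)&(y>-40)&(y<40)&(P[:,2]>80)&(P[:,2]<88);ys=np.sort(y[m])
    lo=ys[ys<-4];hi=ys[(ys>0)]
    dk=(C[1].max(1)<115)&(C[1][:,0].astype(int)-C[1][:,2]>15)&(abs(x)<20)&(abs(y)<25)&(P[:,2]>89)
    print(n,'cheek edge',np.percentile(lo,99).round(1) if len(lo) else None,'outer edge',np.percentile(hi,1).round(1),np.percentile(hi,99).round(1),'xr',x[m].min().round(1),x[m].max().round(1),'|wedge n',dk.sum(),'y',np.percentile(y[dk],[2,50,98]).round(1),'x',np.percentile(x[dk],[2,98]).round(1),'z',P[dk,2].min().round(1))
a=cv2.imread(f'pics/s{tag}.png')[110:240,220:340];b=cv2.imread(f'pics/c{tag}.png')[130:260,180:300];c=cv2.imread(f'pics/w{tag}.png')[120:320,160:340];c=cv2.resize(c,(117,130))
cv2.imwrite(f'pics/z{tag}.png',cv2.resize(np.hstack([a,b,c]),None,fx=2.2,fy=2.2,interpolation=2))
E
python3 chk.py 5
```

```text
t 7.3 pos [620.2 -11.7 186.1] yaw 73.69 F [-0.2  1.2  0.4] gap 0.335
shift xyz [-0.0026  0.0004  0.0386] turn [ 0.0001 -0.      0.0021] dist 23.2
tcp frame y,x -9.08931393420629 -0.2720757863484747
w cheek edge -10.8 outer edge 5.9 29.4 xr -30.1 29.8 |wedge n 6937 y [-21.    3.6   5.6] x [-14.1  13.9] z 124.3
s cheek edge -6.5 outer edge 6.0 32.9 xr -30.2 32.6 |wedge n 445 y [-15.5   6.   10. ] x [-14.5  14.6] z 122.6
c cheek edge -11.3 outer edge 4.7 28.4 xr -31.5 32.2 |wedge n 512 y [-23.5 -11.7   3.7] x [-15.6  16.8] z 124.9
```

View pics/z5.png

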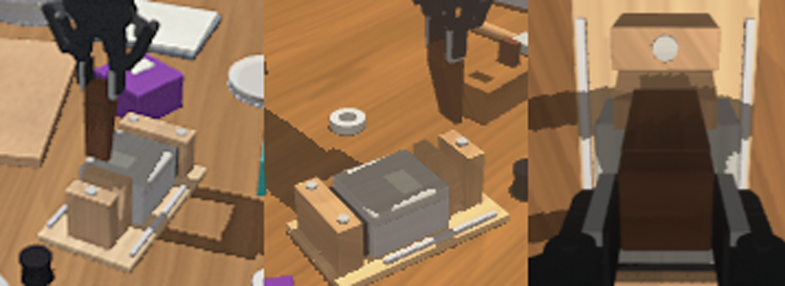

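>>> play_rows:
  commands:
    - {"x":-0.0014,"y":0.0004,"z":0.01,"wx":0,"wy":0,"wz":0.002,"hand":1}
    - {"x":-0.0014,"y":0.0004,"z":0.022,"wx":0,"wy":0,"wz":0.002,"hand":1}
    - {"x":-0.0014,"y":0.0004,"z":0.032,"wx":0,"wy":0,"wz":0.002,"hand":1}
    - {"x":-0.0014,"y":0.0004,"z":0.038,"wx":0,"wy":0,"wz":0.002,"hand":1}
    - {"x":-0.0014,"y":0.0004,"z":0.038,"wx":0,"wy":0,"wz":0.002,"hand":1}

```text
time: 7.9
ee_pos: [619.4, -12.6, 161.9]
eef_rot: [0.801, 0.598, -0.001, -0.001]
force: [-0.6, -0.4, -0.0]
finger_gap: 0.334
```

>>> play_rows:
  commands:
    - {"x":0,"y":0,"z":0,"wx":0,"wy":0,"wz":0,"hand":1}
    - {"x":0,"y":0,"z":0,"wx":0,"wy":0,"wz":0,"hand":1}
    - {"x":0,"y":0,"z":0,"wx":0,"wy":0,"wz":0,"hand":1}

```text
time: 8.2
ee_pos: [620.5, -12.8, 163.7]
eef_rot: [0.801, 0.598, 0.0, 0.0]
force: [0.2, 0.8, -0.9]
finger_gap: 0.332
```

```bash
python3 chk.py 6
```

```text
t 8.25 pos [620.4 -12.8 163.7] yaw 73.5 F [ 0.1  0.1 -1.5] gap 0.335
shift xyz [-0.0011 -0.0005  0.0011] turn [ 0.0005 -0.0001 -0.    ] dist 1.0
tcp frame y,x -10.079526559048954 0.3498791705982645
w cheek edge -10.5 outer edge 5.3 29.4 xr -30.4 29.9 |wedge n 6916 y [-21.9   2.8   4.7] x [-13.4  14.6] z 102.0
s cheek edge -5.9 outer edge 7.6 33.9 xr -29.1 32.2 |wedge n 423 y [-16.2   5.2   8.6] x [-13.9  13.6] z 99.4
c cheek edge -12.0 outer edge 4.0 28.4 xr -32.0 32.0 |wedge n 502 y [-24.2 -13.    2.7] x [-16.5  17.2] z 103.2
```

View pics/z6.png

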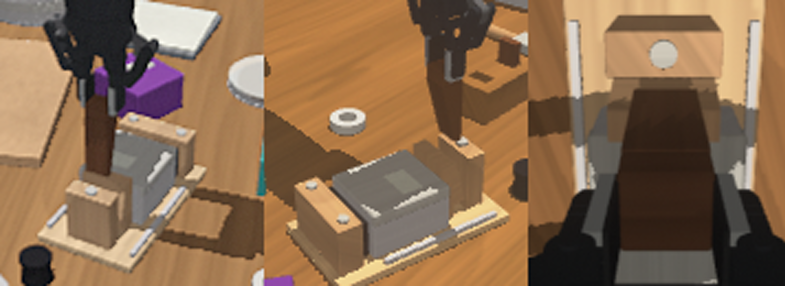

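>>> play_rows:
  commands:
    - {"x":0,"y":0,"z":0.01,"wx":0,"wy":0,"wz":0,"hand":1}
    - {"x":0,"y":0,"z":0.02,"wx":0,"wy":0,"wz":0,"hand":1}
    - {"x":0,"y":0,"z":0.03,"wx":0,"wy":0,"wz":0,"hand":1}
    - {"x":0,"y":0,"z":0.04,"wx":0,"wy":0,"wz":0,"hand":1}
    - {"x":0,"y":0,"z":0.046,"wx":0,"wy":0,"wz":0,"hand":1}

```text
time: 8.85
ee_pos: [619.6, -12.7, 134.4]
eef_rot: [0.801, 0.598, -0.001, -0.001]
force: [-0.0, 0.6, -0.3]
finger_gap: 0.332
```

>>> play_rows:
  commands:
    - {"x":0,"y":0,"z":0,"wx":0,"wy":0,"wz":0,"hand":1}
    - {"x":0,"y":0,"z":0,"wx":0,"wy":0,"wz":0,"hand":1}
    - {"x":0,"y":0,"z":0,"wx":0,"wy":0,"wz":0,"hand":1}

```text
time: 9.15
ee_pos: [620.5, -12.8, 136.1]
eef_rot: [0.801, 0.598, 0.0, 0.0]
force: [-0.1, 0.6, -0.5]
finger_gap: 0.336
```

```bash
python3 chk.py 7
```

```text
t 9.2 pos [620.5 -12.8 136.1] yaw 73.5 F [-0.2 -0.7 -1. ] gap 0.334
shift xyz [-0.0011 -0.0006 -0.0448] turn [ 0.0006 -0.0001 -0.    ] dist 26.9
tcp frame y,x -10.10213650547811 0.39793447666578596
w cheek edge -10.4 outer edge 4.3 29.5 xr -30.3 29.9 |wedge n 6625 y [-21.8   2.2   4.6] x [-13.3  14.6] z 89.1
s cheek edge -5.3 outer edge 2.5 32.9 xr -30.0 31.3 |wedge n 353 y [-17.2   4.9   8.5] x [-13.5  14.5] z 89.4
c cheek edge -4.7 outer edge 2.8 28.0 xr -33.0 30.7 |wedge n 480 y [-24.4 -14.4   2.7] x [-18.2  17.5] z 89.1
```

View pics/z7.png

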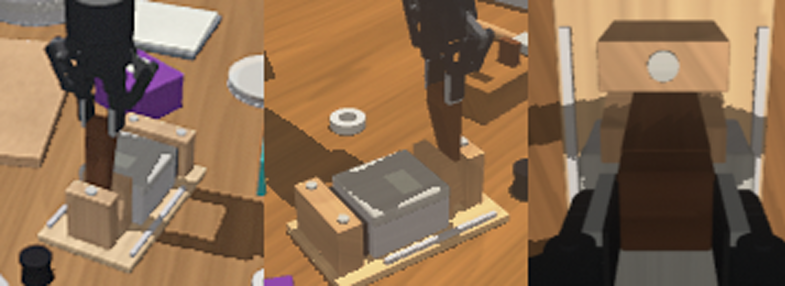

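The tip is in the slot with no contact force. Lowering further in small steps while watching the force.

>>> play_rows:
  commands:
    - {"x":0,"y":0,"z":0.004,"wx":0,"wy":0,"wz":0,"hand":1}
    - {"x":0,"y":0,"z":0.008,"wx":0,"wy":0,"wz":0,"hand":1}
    - {"x":0,"y":0,"z":0.012,"wx":0,"wy":0,"wz":0,"hand":1}
    - {"x":0,"y":0,"z":0.015,"wx":0,"wy":0,"wz":0,"hand":1}
    - {"x":0,"y":0,"z":0.015,"wx":0,"wy":0,"wz":0,"hand":1}

```text
time: 9.8
ee_pos: [619.8, -12.7, 126.1]
eef_rot: [0.801, 0.598, -0.0, -0.0]
force: [-0.1, -0.4, -2.2]
finger_gap: 0.337
```

>>> play_rows:
  commands:
    - {"x":0,"y":0,"z":0.003,"wx":0,"wy":0,"wz":0,"hand":1}
    - {"x":0,"y":0,"z":0.006,"wx":0,"wy":0,"wz":0,"hand":1}
    - {"x":0,"y":0,"z":0.006,"wx":0,"wy":0,"wz":0,"hand":1}

```text
time: 10.1
ee_pos: [619.9, -12.7, 122.7]
eef_rot: [0.801, 0.598, -0.0, -0.0]
force: [-0.4, -0.2, -0.4]
finger_gap: 0.336
```

```bash
python3 chk.py 8
```

```text
t 10.15 pos [620.  -12.7 122.8] yaw 73.5 F [-0.7  0.1 -1.3] gap 0.335
shift xyz [-0.001   0.0002 -0.0669] turn [-0.0002  0.     -0.    ] dist 40.2
tcp frame y,x -10.198316137095029 -0.18785283042324288
w cheek edge -10.4 outer edge 4.2 29.5 xr -30.4 29.8 |wedge n 6320 y [-22.3   1.1   4.5] x [-13.9  14.1] z 89.0
s cheek edge -4.7 outer edge 3.1 33.5 xr -29.4 30.2 |wedge n 311 y [-16.9   4.5   8.5] x [-14.   14.9] z 89.4
c cheek edge -5.2 outer edge 2.4 28.0 xr -31.2 31.9 |wedge n 428 y [-24.6 -15.3   1.4] x [-17.7  17. ] z 89.8
```

View pics/z8.png

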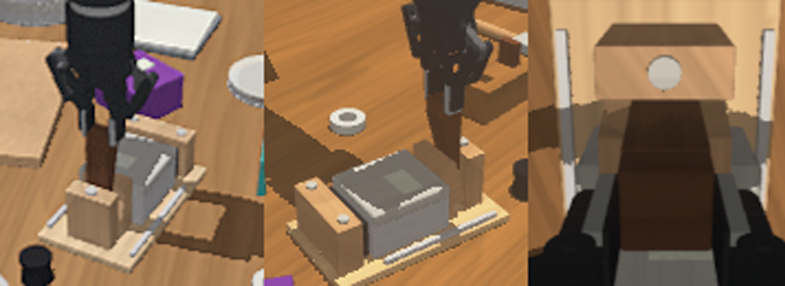

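>>> play_rows:
  commands:
    - {"x":0.001,"y":0,"z":0.002,"wx":0,"wy":0,"wz":0,"hand":1}
    - {"x":0.002,"y":0,"z":0.004,"wx":0,"wy":0,"wz":0,"hand":1}
    - {"x":0.002,"y":0,"z":0.006,"wx":0,"wy":0,"wz":0,"hand":1}
    - {"x":0.002,"y":0,"z":0.006,"wx":0,"wy":0,"wz":0,"hand":1}

```text
time: 10.65
ee_pos: [620.4, -11.6, 119.2]
eef_rot: [0.801, 0.598, -0.0, -0.0]
force: [0.4, 0.3, -0.1]
finger_gap: 0.334
```

```bash
python3 chk.py 9
```

```text
t 10.7 pos [620.3 -11.6 119.2] yaw 73.5 F [ 0.2 -0.7 -1.5] gap 0.337
shift xyz [-0.0029  0.0002 -0.073 ] turn [-0.0003  0.0001 -0.    ] dist 43.8
tcp frame y,x -8.998258823218489 -0.09824552614028356
w cheek edge -10.4 outer edge 5.2 29.5 xr -30.5 29.8 |wedge n 6223 y [-21.2   1.9   5.6] x [-13.8  14.2] z 89.0
s cheek edge -4.9 outer edge 2.7 32.9 xr -29.2 30.7 |wedge n 293 y [-15.    6.    9.5] x [-14.4  14.4] z 89.1
c cheek edge -4.7 outer edge 1.9 28.2 xr -31.4 31.2 |wedge n 432 y [-23.7 -14.8   3.4] x [-18.5  17.9] z 89.2
```

>>> play_rows:
  commands:
    - {"x":0.0005,"y":0,"z":0.002,"wx":0,"wy":0,"wz":0,"hand":1}
    - {"x":0.001,"y":0,"z":0.004,"wx":0,"wy":0,"wz":0,"hand":1}
    - {"x":0.001,"y":0,"z":0.006,"wx":0,"wy":0,"wz":0,"hand":1}
    - {"x":0.001,"y":0,"z":0.006,"wx":0,"wy":0,"wz":0,"hand":1}

```text
time: 11.2
ee_pos: [620.7, -11.3, 115.7]
eef_rot: [0.801, 0.598, -0.0, 0.0]
force: [0.6, -2.2, -0.2]
finger_gap: 0.337
```

```bash
python3 chk.py 10
```

```text
t 11.25 pos [620.6 -11.3 115.7] yaw 73.49 F [ 0.4 -1.9 -1.1] gap 0.332
shift xyz [-0.0036 -0.0001 -0.0789] turn [-0.      0.0002 -0.0001] dist 47.4
tcp frame y,x -8.575243946876151 0.10013147956327274
w cheek edge -10.5 outer edge 5.4 29.5 xr -30.4 29.7 |wedge n 6117 y [-20.7   1.9   5.9] x [-13.5  14.4] z 89.0
s cheek edge -5.2 outer edge 3.9 33.3 xr -29.7 31.3 |wedge n 285 y [-16.3   6.1   9.6] x [-14.1  16.3] z 89.0
c cheek edge -4.9 outer edge 1.6 28.3 xr -31.3 32.1 |wedge n 416 y [-23.8 -15.2   3.9] x [-17.7  17.2] z 89.4
```

View pics/z10.png

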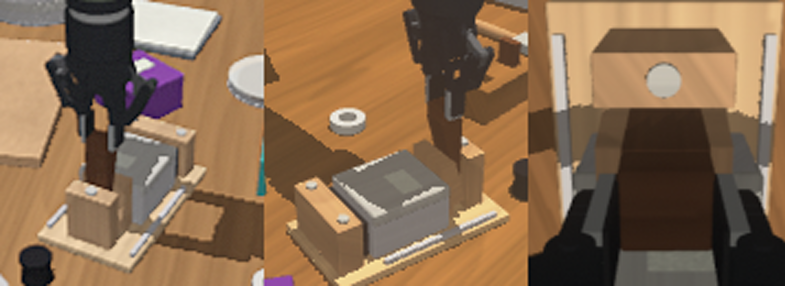

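The wedge touches the outer block lightly (about 2 N sideways), with its point about 30 mm down. Releasing.

>>> play_rows:
  commands:
    - {"x":0,"y":0,"z":0,"wx":0,"wy":0,"wz":0,"hand":0.0}
    - {"x":0,"y":0,"z":0,"wx":0,"wy":0,"wz":0,"hand":-0.2}
    - {"x":0,"y":0,"z":0,"wx":0,"wy":0,"wz":0,"hand":-0.2}
    - {"x":0,"y":0,"z":0,"wx":0,"wy":0,"wz":0,"hand":-0.2}
    - {"x":0,"y":0,"z":0,"wx":0,"wy":0,"wz":0,"hand":-0.2}

```text
time: 11.85
ee_pos: [620.7, -10.9, 115.9]
eef_rot: [0.801, 0.598, 0.0, -0.0]
force: [-0.5, 0.6, 0.0]
finger_gap: 0.595
```

```bash
python3 chk.py 11
```

```text
t 11.9 pos [620.7 -10.9 115.9] yaw 73.5 F [ 0.1 -0.4  0.1] gap 0.599
shift xyz [-0.0042 -0.     -0.0785] turn [ 0.0001 -0.0001  0.    ] dist 47.1
tcp frame y,x -8.170455403995206 0.05924116992847731
w cheek edge -11.2 outer edge 5.3 29.5 xr -30.3 29.7 |wedge n 5521 y [-20.4   1.    5.9] x [-14.2  14.4] z 89.2
s cheek edge -5.6 outer edge 4.0 33.6 xr -29.7 30.8 |wedge n 279 y [-16.8   5.9   9.7] x [-13.9  13.8] z 89.4
c cheek edge -7.8 outer edge 1.4 27.8 xr -31.6 30.9 |wedge n 297 y [-23.9 -15.7   4.2] x [-18.4  17.1] z 89.2
```

View pics/z11.png

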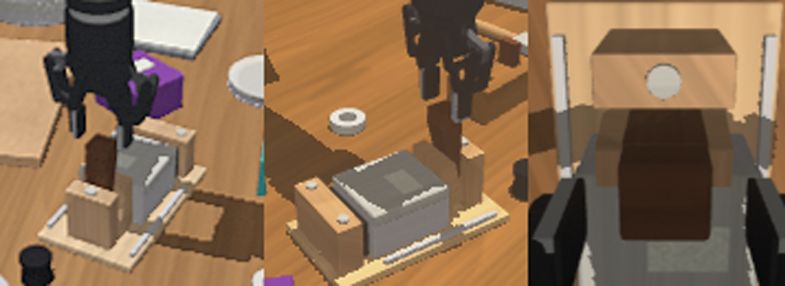

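View pics/w11.png

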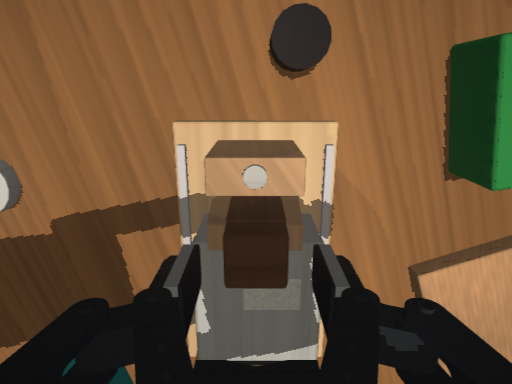

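The wedge is standing in the slot by itself, with its head at (255,260) in the wrist view and both fingers clear. I'll rise, check that it is upright, and close the hand.

>>> play_rows:
  commands:
    - {"x":0,"y":0,"z":-0.02,"wx":0,"wy":0,"wz":0,"hand":-0.2}
    - {"x":0,"y":0,"z":-0.06,"wx":0,"wy":0,"wz":0,"hand":-0.2}
    - {"x":0,"y":0,"z":-0.11,"wx":0,"wy":0,"wz":0,"hand":0.2}
    - {"x":0,"y":0,"z":-0.13,"wx":0,"wy":0,"wz":0,"hand":1}
    - {"x":0,"y":0,"z":-0.13,"wx":0,"wy":0,"wz":0,"hand":1}

```text
time: 12.5
ee_pos: [622.8, -11.3, 197.4]
eef_rot: [0.801, 0.598, 0.002, 0.002]
force: [0.1, 0.8, -0.9]
finger_gap: 0.091
```

>>> play_rows:
  commands:
    - {"x":0,"y":0,"z":0,"wx":0,"wy":0,"wz":0,"hand":1}
    - {"x":0,"y":0,"z":0,"wx":0,"wy":0,"wz":0,"hand":1}
    - {"x":0,"y":0,"z":0,"wx":0,"wy":0,"wz":0,"hand":1}
    - {"x":0,"y":0,"z":0,"wx":0,"wy":0,"wz":0,"hand":1}
    - {"x":0,"y":0,"z":0,"wx":0,"wy":0,"wz":0,"hand":1}

```text
time: 13.0
ee_pos: [620.3, -11.0, 193.1]
eef_rot: [0.801, 0.598, -0.0, -0.0]
force: [0.6, -0.6, 0.1]
finger_gap: -0.003
```

```bash
cat > top.py <<'E'
from h import *
import sys
tag=sys.argv[1]
a=np.radians(73.5);ey=np.array([np.cos(a),np.sin(a)]);ex=np.array([np.sin(a),-np.cos(a)]);o=np.array([623,-3.])
for n in 'wsc':
    C=cloud(*load(n+tag));P=C[0];q=P[:,:2]-o;y=q@ey;x=q@ex
    dk=(C[1].max(1)<120)&(C[1][:,0].astype(int)-C[1][:,2]>12)&(abs(x)<20)&(y>-40)&(y<25)&(P[:,2]>95)
    zt=np.percentile(P[dk,2],98);k=dk&(P[:,2]>zt-3.5)
    A=np.c_[x[k],y[k],np.ones(k.sum())];f=np.linalg.lstsq(A,P[k,2],rcond=None)[0]
    print(n,'topz',zt.round(1),'n',k.sum(),'y',np.percentile(y[k],[2,98]).round(1),'x',np.percentile(x[k],[2,98]).round(1),'slope x,y',f[:2].round(3),rect(P[k]))
    tn=(abs(x)<52)&(y<-32)&(y>-160)&(P[:,2]>66)&(P[:,2]<74);print('   tin top y',np.percentile(y[tn],[.5,99.5]).round(1))
E
python3 chk.py 12; python3 top.py 12
```

```text
t 13.05 pos [620.5 -11.  193.3] yaw 73.49 F [ 0.3  0.6 -0.2] gap 0.002
shift xyz [-0.0039  0.0004  0.0505] turn [-0.0005  0.0001 -0.0001] dist 30.4
tcp frame y,x -8.402103915868558 -0.30029914166412974
w cheek edge -11.4 outer edge 5.3 29.4 xr -30.2 30.0 |wedge n 2439 y [-20.7  -2.    5.6] x [-14.1  14.5] z 89.0
s cheek edge -9.3 outer edge 3.7 33.7 xr -30.0 31.6 |wedge n 271 y [-17.1   5.5   9.7] x [-13.8  14.4] z 90.0
c cheek edge -6.9 outer edge 2.0 28.1 xr -31.4 30.9 |wedge n 405 y [-23.6 -14.2   4.6] x [-12.7  16.8] z 89.7
w topz 256.6 n 55 y [-20.7   1.8] x [-18.2  19.6] slope x,y [-0.195  0.405] (array([623.7,  -5.7]), array([29.7, 29.4]), 25.0)
   tin top y [-120.5  -32.5]
s topz 242.4 n 6 y [-1.4  6.3] x [10.3 17.9] slope x,y [1.303 2.001] (array([637.8,  -3.6]), array([4.6, 9.2]), 14.1)
   tin top y [-159.2  -33.3]
c topz 289.8 n 23 y [-26.7 -17. ] x [-15.   18.4] slope x,y [ 0.129 -0.602] (array([618.2, -26.5]), array([ 9.7, 35. ]), 81.3)
   tin top y [-159.4  -33.3]
```

View pics/z12.png

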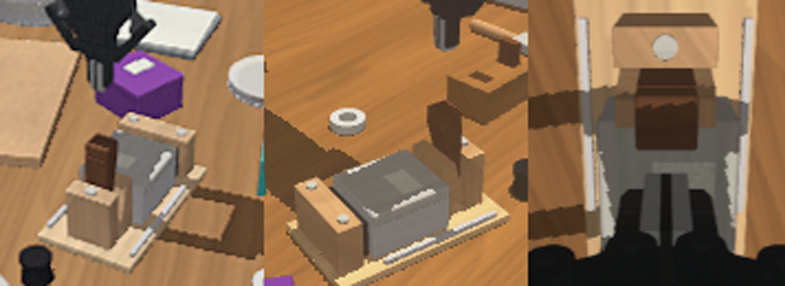

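Gripper points leaked into the mask, so I'll limit it to heights below 165 mm.

```bash
sed -i 's/&(P\[:,2\]>95)/\&(P[:,2]>95)\&(P[:,2]<165)/' top.py; python3 top.py 12
python3 - <<'E'
from h import *
C=cloud(*load('w12'));P=C[0]
a=np.radians(73.5);ey=np.array([np.cos(a),np.sin(a)]);o=np.array([623,-3.]);ex=np.array([np.sin(a),-np.cos(a)])
y=(P[:,:2]-o)@ey;x=(P[:,:2]-o)@ex
k=(abs(x)<11)&(y>0)&(y<9)&(P[:,2]>95)&(P[:,2]<140);print('flat face dy/dz, dy/dx',np.polyfit(P[k,2],y[k],1),np.polyfit(x[k],y[k],1))
E
```

```text
w topz 142.7 n 1697 y [-21.1   5.2] x [-13.9  14.5] slope x,y [ 0.004 -0.01 ] (array([621. , -10.9]), array([27.7, 30. ]), 73.5)
   tin top y [-120.5  -32.5]
s topz 141.4 n 51 y [-17.6   8.1] x [-12.7  13.4] slope x,y [-0.008  0.012] (array([622. ,  -7.7]), array([27.2, 26.7]), 69.6)
   tin top y [-159.2  -33.3]
c topz 141.0 n 74 y [-23.5   2.2] x [-12.4  15.5] slope x,y [-0.01   0.017] (array([621.1, -12. ]), array([29.7, 29.7]), 76.6)
   tin top y [-159.4  -33.3]
flat face dy/dz, dy/dx [-2.50076966e-03  5.63647655e+00] [-2.84103798e-03  5.33635794e+00]
```

The wedge stands upright and loose: its top is level at about 142 mm, the flat face is against the outer block, and it is centred in x. The closed fingers are above the head's centre, so I'll descend to the head.

>>> play_rows:
  commands:
    - {"x":0,"y":0,"z":0.02,"wx":0,"wy":0,"wz":0,"hand":1}
    - {"x":0,"y":0,"z":0.04,"wx":0,"wy":0,"wz":0,"hand":1}
    - {"x":0,"y":0,"z":0.06,"wx":0,"wy":0,"wz":0,"hand":1}
    - {"x":0,"y":0,"z":0.07,"wx":0,"wy":0,"wz":0,"hand":1}
    - {"x":0,"y":0,"z":0.074,"wx":0,"wy":0,"wz":0,"hand":1}

```text
time: 13.65
ee_pos: [619.6, -10.8, 147.5]
eef_rot: [0.801, 0.598, -0.001, -0.001]
force: [-0.2, 0.6, 0.4]
finger_gap: 0.006
```

>>> play_rows:
  commands:
    - {"x":0,"y":0,"z":0,"wx":0,"wy":0,"wz":0,"hand":1}
    - {"x":0,"y":0,"z":0,"wx":0,"wy":0,"wz":0,"hand":1}
    - {"x":0,"y":0,"z":0,"wx":0,"wy":0,"wz":0,"hand":1}
    - {"x":0,"y":0,"z":0,"wx":0,"wy":0,"wz":0,"hand":1}

```text
time: 14.05
ee_pos: [621.1, -11.1, 150.1]
eef_rot: [0.801, 0.598, 0.0, 0.0]
force: [0.0, -0.4, 0.2]
finger_gap: -0.004
```

>>> play_rows:
  commands:
    - {"x":0,"y":0,"z":0.003,"wx":0,"wy":0,"wz":0,"hand":1}
    - {"x":0,"y":0,"z":0.006,"wx":0,"wy":0,"wz":0,"hand":1}
    - {"x":0,"y":0,"z":0.008,"wx":0,"wy":0,"wz":0,"hand":1}
    - {"x":0,"y":0,"z":0.008,"wx":0,"wy":0,"wz":0,"hand":1}

```text
time: 14.45
ee_pos: [620.4, -10.9, 144.2]
eef_rot: [0.801, 0.598, -0.0, -0.0]
force: [0.5, 0.4, -0.4]
finger_gap: -0.002
```

>>> play_rows:
  commands:
    - {"x":0,"y":0,"z":0.001,"wx":0,"wy":0,"wz":0,"hand":1}
    - {"x":0,"y":0,"z":0.002,"wx":0,"wy":0,"wz":0,"hand":1}
    - {"x":0,"y":0,"z":0.003,"wx":0,"wy":0,"wz":0,"hand":1}
    - {"x":0,"y":0,"z":0.004,"wx":0,"wy":0,"wz":0,"hand":1}
    - {"x":0,"y":0,"z":0.005,"wx":0,"wy":0,"wz":0,"hand":1}

```text
time: 14.95
ee_pos: [620.7, -11.0, 141.6]
eef_rot: [0.801, 0.598, 0.0, 0.0]
force: [0.4, 0.4, 0.1]
finger_gap: -0.001
```

>>> play_rows:
  commands:
    - {"x":0,"y":0,"z":0.001,"wx":0,"wy":0,"wz":0,"hand":1}
    - {"x":0,"y":0,"z":0.002,"wx":0,"wy":0,"wz":0,"hand":1}
    - {"x":0,"y":0,"z":0.003,"wx":0,"wy":0,"wz":0,"hand":1}
    - {"x":0,"y":0,"z":0.004,"wx":0,"wy":0,"wz":0,"hand":1}
    - {"x":0,"y":0,"z":0.005,"wx":0,"wy":0,"wz":0,"hand":1}

```text
time: 15.45
ee_pos: [620.7, -11.0, 138.6]
eef_rot: [0.801, 0.598, -0.0, -0.0]
force: [0.2, -0.1, -0.6]
finger_gap: 0.001
```

>>> play_rows:
  commands:
    - {"x":0,"y":0,"z":0.001,"wx":0,"wy":0,"wz":0,"hand":1}
    - {"x":0,"y":0,"z":0.002,"wx":0,"wy":0,"wz":0,"hand":1}
    - {"x":0,"y":0,"z":0.003,"wx":0,"wy":0,"wz":0,"hand":1}
    - {"x":0,"y":0,"z":0.004,"wx":0,"wy":0,"wz":0,"hand":1}
    - {"x":0,"y":0,"z":0.005,"wx":0,"wy":0,"wz":0,"hand":1}

```text
time: 15.95
ee_pos: [620.7, -11.0, 135.6]
eef_rot: [0.801, 0.598, 0.0, 0.0]
force: [-0.2, 0.4, 0.0]
finger_gap: 0.005
```

```bash
python3 chk.py 13; python3 top.py 13
```

```text
t 16.0 pos [620.6 -11.  135.5] yaw 73.5 F [-0.5 -0.2  1.2] gap -0.003
shift xyz [-0.004   0.0001 -0.0459] turn [-0.0001 -0.     -0.0001] dist 27.6
tcp frame y,x -8.319743951201552 0.06434544473359578
w cheek edge -11.4 outer edge 5.3 29.5 xr -30.3 29.9 |wedge n 3151 y [-11.8   4.8   5.8] x [-14.1  14.5] z 89.0
s cheek edge -5.3 outer edge 3.8 34.7 xr -29.6 31.0 |wedge n 294 y [-16.9   5.7  10.3] x [-14.5  14.2] z 89.2
c cheek edge -6.9 outer edge 2.1 28.1 xr -31.1 30.1 |wedge n 479 y [-23.7 -15.7   4. ] x [-12.4  16.9] z 89.3
w topz 142.5 n 1675 y [-12.2   5.5] x [-14.1  14.5] slope x,y [ 0.003 -0.022] (array([622.1,  -6.8]), array([19.7, 30. ]), 73.7)
   tin top y [-150.8  -32.2]
s topz 141.2 n 67 y [-18.7   9.4] x [-14.1  12.9] slope x,y [0.003 0.016] (array([621.,  -7.]), array([29.5, 28.3]), 76.9)
   tin top y [-159.2  -32.9]
c topz 162.2 n 10 y [-19.8  -4.6] x [-4.8 12.9] slope x,y [-0.098  0.105] (array([624.8, -19.1]), array([22.1,  9.2]), 26.6)
   tin top y [-159.3  -32.8]
```

View pics/z13.png

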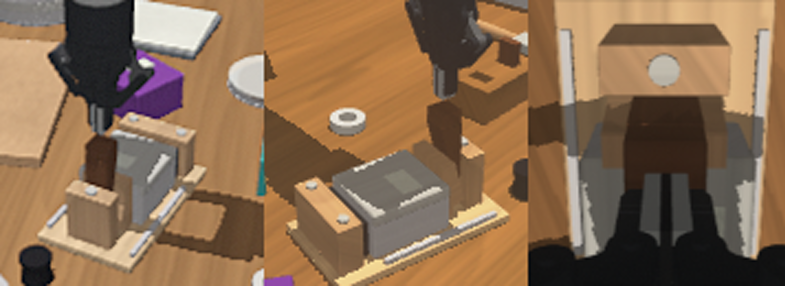

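The wedge top hasn't moved, although the TCP reads below it and there's no force. I'll check where the fingertips really are.

Run:
```python
from h import *
a=np.radians(73.5);ey=np.array([np.cos(a),np.sin(a)]);ex=np.array([np.sin(a),-np.cos(a)]);o=np.array([623,-3.])
for n in ['s12','c12','s13','c13']:
    C=cloud(*load(n));P=C[0];q=P[:,:2]-o;y=q@ey;x=q@ex;c=C[1].astype(int)
    g=(c.max(1)-c.min(1)<14)&(c.max(1)<150)&(abs(x)<30)&(abs(y+8)<30)&(P[:,2]>120)&(P[:,2]<300)
    s=np.argsort(P[g,2])[:12];print(n,g.sum(),np.c_[P[g][s][:,2],x[g][s],y[g][s]].round(0).tolist()[:8])
for n,(u0,v0,w,h) in dict(s13=(235,120,60,100),c13=(230,130,60,100)).items():
    cv2.imwrite(f'pics/z{n}.png',cv2.resize(cv2.imread(f'pics/{n}.png')[v0:v0+h,u0:u0+w],None,fx=5,fy=5,interpolation=cv2.INTER_NEAREST))
cv2.imwrite('pics/zz13.png',np.hstack([cv2.imread('pics/zs13.png'),cv2.imread('pics/zc13.png')]))
```

```text
s12 434 [[216.0, -4.0, -1.0], [218.0, 1.0, 5.0], [218.0, -4.0, 4.0], [219.0, -3.0, 6.0], [219.0, 2.0, 3.0], [219.0, -5.0, -0.0], [219.0, 3.0, 5.0], [220.0, -8.0, 0.0]]
c12 209 [[214.0, 6.0, -8.0], [215.0, 6.0, -11.0], [216.0, 7.0, -3.0], [216.0, 7.0, -14.0], [217.0, 7.0, -17.0], [219.0, 7.0, -15.0], [220.0, 6.0, -19.0], [220.0, 8.0, -18.0]]
s13 674 [[139.0, 9.0, -18.0], [156.0, -4.0, -6.0], [157.0, 0.0, 3.0], [158.0, -5.0, 1.0], [160.0, -4.0, -1.0], [160.0, -4.0, 5.0], [161.0, 4.0, 6.0], [162.0, 1.0, 5.0]]
c13 212 [[158.0, 7.0, -13.0], [158.0, 8.0, -4.0], [158.0, 7.0, -6.0], [159.0, 8.0, -17.0], [161.0, 4.0, -20.0], [162.0, 8.0, -16.0], [162.0, 11.0, -4.0], [163.0, 8.0, -19.0]]
```

View pics/zz13.png

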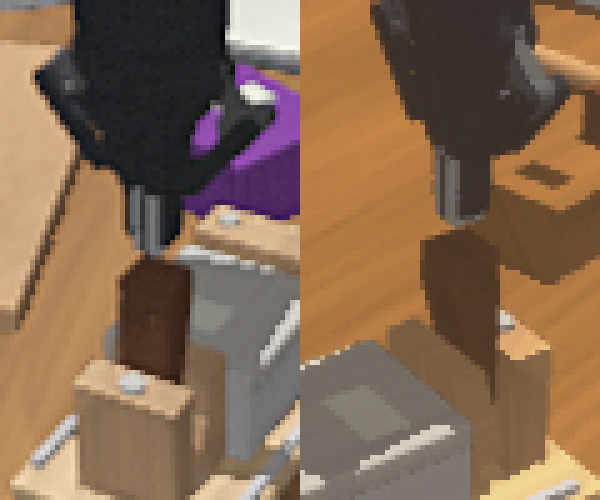

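View pics/w13.png

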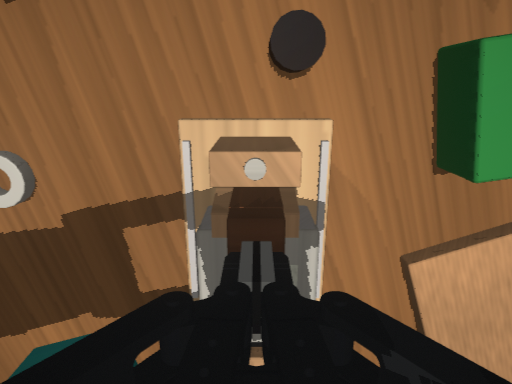

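Both views show the fingertips about 15 mm above the head; the real tips sit some 21 mm behind the reported TCP. I'll carry on down, slowly near contact.

>>> play_rows:
  commands:
    - {"x":0,"y":0,"z":0.005,"wx":0,"wy":0,"wz":0,"hand":1}
    - {"x":0,"y":0,"z":0.01,"wx":0,"wy":0,"wz":0,"hand":1}
    - {"x":0,"y":0,"z":0.014,"wx":0,"wy":0,"wz":0,"hand":1}
    - {"x":0,"y":0,"z":0.017,"wx":0,"wy":0,"wz":0,"hand":1}
    - {"x":0,"y":0,"z":0.017,"wx":0,"wy":0,"wz":0,"hand":1}

```text
time: 16.6
ee_pos: [620.3, -11.0, 124.9]
eef_rot: [0.801, 0.598, -0.0, -0.0]
force: [-0.2, 0.9, 0.1]
finger_gap: -0.0
```

>>> play_rows:
  commands:
    - {"x":0,"y":0,"z":0.001,"wx":0,"wy":0,"wz":0,"hand":1}
    - {"x":0,"y":0,"z":0.002,"wx":0,"wy":0,"wz":0,"hand":1}
    - {"x":0,"y":0,"z":0.003,"wx":0,"wy":0,"wz":0,"hand":1}
    - {"x":0,"y":0,"z":0.003,"wx":0,"wy":0,"wz":0,"hand":1}

```text
time: 17.0
ee_pos: [620.6, -11.0, 123.6]
eef_rot: [0.801, 0.598, -0.0, -0.0]
force: [-0.6, -0.2, -0.6]
finger_gap: 0.004
```

>>> play_rows:
  commands:
    - {"x":0,"y":0,"z":0.001,"wx":0,"wy":0,"wz":0,"hand":1}
    - {"x":0,"y":0,"z":0.002,"wx":0,"wy":0,"wz":0,"hand":1}
    - {"x":0,"y":0,"z":0.003,"wx":0,"wy":0,"wz":0,"hand":1}
    - {"x":0,"y":0,"z":0.003,"wx":0,"wy":0,"wz":0,"hand":1}

```text
time: 17.4
ee_pos: [620.6, -11.0, 121.7]
eef_rot: [0.801, 0.598, -0.0, -0.0]
force: [0.3, 0.6, -0.0]
finger_gap: -0.001
```

Tips are now at about 143 mm. Continuing about 0.6 mm per row.

>>> play_rows:
  commands:
    - {"x":0,"y":0,"z":0.001,"wx":0,"wy":0,"wz":0,"hand":1}
    - {"x":0,"y":0,"z":0.002,"wx":0,"wy":0,"wz":0,"hand":1}
    - {"x":0,"y":0,"z":0.003,"wx":0,"wy":0,"wz":0,"hand":1}
    - {"x":0,"y":0,"z":0.003,"wx":0,"wy":0,"wz":0,"hand":1}

```text
time: 17.8
ee_pos: [620.6, -10.9, 119.9]
eef_rot: [0.801, 0.598, -0.0, -0.0]
force: [0.9, 0.2, 0.1]
finger_gap: -0.001
```

>>> play_rows:
  commands:
    - {"x":0,"y":0,"z":0.001,"wx":0,"wy":0,"wz":0,"hand":1}
    - {"x":0,"y":0,"z":0.002,"wx":0,"wy":0,"wz":0,"hand":1}
    - {"x":0,"y":0,"z":0.003,"wx":0,"wy":0,"wz":0,"hand":1}
    - {"x":0,"y":0,"z":0.003,"wx":0,"wy":0,"wz":0,"hand":1}

```text
time: 18.2
ee_pos: [621.0, -11.1, 118.8]
eef_rot: [0.801, 0.598, 0.0, 0.0]
force: [-0.2, 0.5, 1.3]
finger_gap: -0.002
```

>>> play_rows:
  commands:
    - {"x":0,"y":0,"z":0.001,"wx":0,"wy":0,"wz":0,"hand":1}
    - {"x":0,"y":0,"z":0.002,"wx":0,"wy":0,"wz":0,"hand":1}
    - {"x":0,"y":0,"z":0.003,"wx":0,"wy":0,"wz":0,"hand":1}
    - {"x":0,"y":0,"z":0.003,"wx":0,"wy":0,"wz":0,"hand":1}

```text
time: 18.6
ee_pos: [620.9, -11.1, 116.5]
eef_rot: [0.801, 0.598, 0.0, 0.0]
force: [0.8, 0.5, 2.5]
finger_gap: 0.003
```

Contact has begun at about TCP 119, with only light force so far. Continuing.

>>> play_rows:
  commands:
    - {"x":0,"y":0,"z":0.001,"wx":0,"wy":0,"wz":0,"hand":1}
    - {"x":0,"y":0,"z":0.002,"wx":0,"wy":0,"wz":0,"hand":1}
    - {"x":0,"y":0,"z":0.003,"wx":0,"wy":0,"wz":0,"hand":1}
    - {"x":0,"y":0,"z":0.003,"wx":0,"wy":0,"wz":0,"hand":1}

```text
time: 19.0
ee_pos: [620.7, -11.0, 114.5]
eef_rot: [0.801, 0.598, 0.0, -0.0]
force: [-0.1, -0.5, 2.4]
finger_gap: 0.0
```

```bash
python3 chk.py 14; python3 top.py 14
```

```text
t 19.05 pos [620.7 -11.  114.5] yaw 73.49 F [-0.7 -1.1  2.4] gap -0.002
shift xyz [-0.004  -0.     -0.0809] turn [-0.     -0.     -0.0001] dist 48.6
tcp frame y,x -8.330128050625433 0.0574972434898775
w cheek edge -12.7 outer edge 5.4 29.5 xr -30.3 29.8 |wedge n 2835 y [-4.3  5.3  5.9] x [-14.2  14.5] z 89.0
s cheek edge -10.5 outer edge 4.9 32.8 xr -30.2 31.8 |wedge n 240 y [-16.    6.1   9.7] x [-14.   14.9] z 89.6
c cheek edge -7.1 outer edge 1.9 27.3 xr -30.8 31.4 |wedge n 436 y [-24.7 -17.1   4.4] x [-13.1  17. ] z 89.1
w topz 136.8 n 1149 y [-5.1  5.6] x [-14.2  14.5] slope x,y [ 0.011 -0.081] (array([622.9,  -3.6]), array([13.7, 30.2]), 74.7)
   tin top y [-129.6  -32.1]
s topz 157.2 n 6 y [-12.6   0.9] x [-12.3  13.7] slope x,y [ 0.537 -1.123] (array([621.8,  -9.1]), array([28. ,  2.4]), 9.1)
   tin top y [-159.1  -33.1]
c topz 163.6 n 15 y [-20.3  -4.2] x [-4.5 15.2] slope x,y [-0.056  0.019] (array([626.1, -19.6]), array([24.9,  9.6]), 21.7)
   tin top y [-159.4  -32.6]
```

View pics/z14.png

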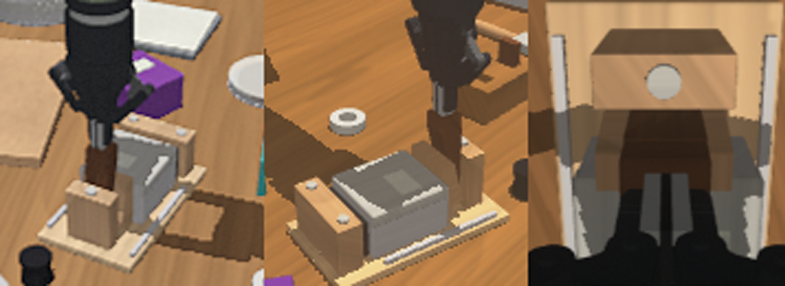

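The wedge is going down upright and the cheek is sliding (edge from -11.4 to -12.7 mm). Continuing.

>>> play_rows:
  commands:
    - {"x":0,"y":0,"z":0.001,"wx":0,"wy":0,"wz":0,"hand":1}
    - {"x":0,"y":0,"z":0.002,"wx":0,"wy":0,"wz":0,"hand":1}
    - {"x":0,"y":0,"z":0.003,"wx":0,"wy":0,"wz":0,"hand":1}
    - {"x":0,"y":0,"z":0.003,"wx":0,"wy":0,"wz":0,"hand":1}

```text
time: 19.55
ee_pos: [620.6, -11.0, 112.7]
eef_rot: [0.801, 0.598, -0.0, -0.0]
force: [0.3, 0.1, 2.5]
finger_gap: 0.0
```

>>> play_rows:
  commands:
    - {"x":0,"y":0,"z":0.001,"wx":0,"wy":0,"wz":0,"hand":1}
    - {"x":0,"y":0,"z":0.002,"wx":0,"wy":0,"wz":0,"hand":1}
    - {"x":0,"y":0,"z":0.003,"wx":0,"wy":0,"wz":0,"hand":1}
    - {"x":0,"y":0,"z":0.003,"wx":0,"wy":0,"wz":0,"hand":1}

```text
time: 19.95
ee_pos: [621.0, -11.1, 111.8]
eef_rot: [0.801, 0.598, 0.0, 0.0]
force: [0.0, 0.5, 6.1]
finger_gap: 0.001
```

>>> play_rows:
  commands:
    - {"x":0,"y":0,"z":0.001,"wx":0,"wy":0,"wz":0,"hand":1}
    - {"x":0,"y":0,"z":0.002,"wx":0,"wy":0,"wz":0,"hand":1}
    - {"x":0,"y":0,"z":0.003,"wx":0,"wy":0,"wz":0,"hand":1}
    - {"x":0,"y":0,"z":0.003,"wx":0,"wy":0,"wz":0,"hand":1}

```text
time: 20.35
ee_pos: [621.6, -11.2, 111.2]
eef_rot: [0.801, 0.598, 0.001, 0.001]
force: [-2.5, -0.4, 9.2]
finger_gap: 0.001
```

Force is now building steadily. Small steps up to 20 N.

>>> play_rows:
  commands:
    - {"x":0,"y":0,"z":0.001,"wx":0,"wy":0,"wz":0,"hand":1}
    - {"x":0,"y":0,"z":0.002,"wx":0,"wy":0,"wz":0,"hand":1}
    - {"x":0,"y":0,"z":0.003,"wx":0,"wy":0,"wz":0,"hand":1}
    - {"x":0,"y":0,"z":0.003,"wx":0,"wy":0,"wz":0,"hand":1}

```text
time: 20.75
ee_pos: [622.1, -11.4, 110.5]
eef_rot: [0.801, 0.598, 0.001, 0.001]
force: [-2.1, -0.4, 11.6]
finger_gap: 0.001
```

>>> play_rows:
  commands:
    - {"x":0,"y":0,"z":0.001,"wx":0,"wy":0,"wz":0,"hand":1}
    - {"x":0,"y":0,"z":0.002,"wx":0,"wy":0,"wz":0,"hand":1}
    - {"x":0,"y":0,"z":0.003,"wx":0,"wy":0,"wz":0,"hand":1}
    - {"x":0,"y":0,"z":0.003,"wx":0,"wy":0,"wz":0,"hand":1}

```text
time: 21.15
ee_pos: [622.7, -11.6, 109.7]
eef_rot: [0.801, 0.598, 0.002, 0.002]
force: [-3.5, 0.1, 15.8]
finger_gap: -0.002
```

>>> play_rows:
  commands:
    - {"x":0,"y":0,"z":0.001,"wx":0,"wy":0,"wz":0,"hand":1}
    - {"x":0,"y":0,"z":0.002,"wx":0,"wy":0,"wz":0,"hand":1}
    - {"x":0,"y":0,"z":0.002,"wx":0,"wy":0,"wz":0,"hand":1}

```text
time: 21.45
ee_pos: [623.2, -11.7, 109.3]
eef_rot: [0.801, 0.598, 0.002, 0.002]
force: [-4.0, -0.1, 19.0]
finger_gap: 0.002
```

>>> play_rows:
  commands:
    - {"x":0,"y":0,"z":0.0007,"wx":0,"wy":0,"wz":0,"hand":1}
    - {"x":0,"y":0,"z":0.0007,"wx":0,"wy":0,"wz":0,"hand":1}
    - {"x":0,"y":0,"z":0.0007,"wx":0,"wy":0,"wz":0,"hand":1}

```text
time: 21.75
ee_pos: [623.3, -11.7, 109.2]
eef_rot: [0.801, 0.598, 0.002, 0.003]
force: [-4.4, -0.9, 19.1]
finger_gap: -0.002
```

```bash
python3 chk.py 15
```

```text
t 21.8 pos [623.3 -11.8 109.2] yaw 73.5 F [-3.9 -0.5 19.4] gap 0.002
shift xyz [-0.004  -0.004  -0.0897] turn [ 0.0042 -0.0001  0.    ] dist 53.9
tcp frame y,x -8.30443886098721 2.767662171716392
w cheek edge -13.8 outer edge 5.3 29.5 xr -30.4 29.7 |wedge n 2700 y [-4.6  5.2  5.9] x [-12.1  16.7] z 89.0
s cheek edge -5.0 outer edge 4.7 33.9 xr -29.6 30.9 |wedge n 212 y [-15.9   5.8   9.4] x [-12.2  16.3] z 89.2
c cheek edge -5.9 outer edge 1.2 27.7 xr -29.4 30.6 |wedge n 406 y [-24.4 -17.6   2.7] x [-11.7  18.8] z 89.0
```

View pics/z15.png

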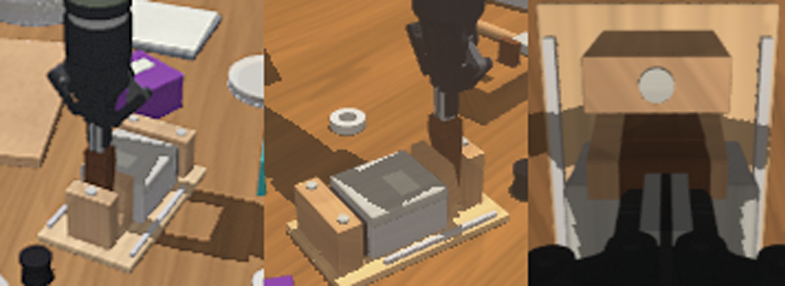

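The push is at 19 to 20 N. The tip dragged the wedge about 2.4 mm along the slot, and it is still well within its 60 mm length. Unloading straight up and checking.

>>> play_rows:
  commands:
    - {"x":0,"y":0,"z":-0.004,"wx":0,"wy":0,"wz":0,"hand":1}
    - {"x":0,"y":0,"z":-0.008,"wx":0,"wy":0,"wz":0,"hand":1}
    - {"x":0,"y":0,"z":-0.013,"wx":0,"wy":0,"wz":0,"hand":1}
    - {"x":0,"y":0,"z":-0.02,"wx":0,"wy":0,"wz":0,"hand":1}
    - {"x":0,"y":0,"z":-0.03,"wx":0,"wy":0,"wz":0,"hand":1}

```text
time: 22.4
ee_pos: [619.6, -10.8, 121.0]
eef_rot: [0.801, 0.598, -0.001, -0.001]
force: [-0.1, 0.2, -0.3]
finger_gap: -0.001
```

>>> play_rows:
  commands:
    - {"x":0,"y":0,"z":-0.04,"wx":0,"wy":0,"wz":0,"hand":1}
    - {"x":0,"y":0,"z":-0.08,"wx":0,"wy":0,"wz":0,"hand":1}
    - {"x":0,"y":0,"z":-0.1,"wx":0,"wy":0,"wz":0,"hand":1}
    - {"x":0,"y":0,"z":-0.1,"wx":0,"wy":0,"wz":0,"hand":1}
    - {"x":0,"y":0,"z":-0.1,"wx":0,"wy":0,"wz":0,"hand":1}

```text
time: 22.9
ee_pos: [620.3, -10.9, 181.4]
eef_rot: [0.801, 0.598, -0.0, -0.0]
force: [-0.5, 0.3, -0.9]
finger_gap: 0.003
```

>>> play_rows:
  commands:
    - {"x":0,"y":0,"z":0,"wx":0,"wy":0,"wz":0,"hand":1}
    - {"x":0,"y":0,"z":0,"wx":0,"wy":0,"wz":0,"hand":1}
    - {"x":0,"y":0,"z":0,"wx":0,"wy":0,"wz":0,"hand":1}

```text
time: 23.2
ee_pos: [620.0, -10.9, 180.8]
eef_rot: [0.801, 0.598, -0.001, -0.001]
force: [-0.4, -0.1, -0.4]
finger_gap: -0.002
```

```bash
python3 chk.py 16; python3 top.py 16
python3 - <<'E'
from h import *
C=cloud(*load('w16'));P=C[0]
a=np.radians(73.5);ey=np.array([np.cos(a),np.sin(a)]);o=np.array([623,-3.]);ex=np.array([np.sin(a),-np.cos(a)])
y=(P[:,:2]-o)@ey;x=(P[:,:2]-o)@ex
k=(abs(x-2)<11)&(y>0)&(y<9)&(P[:,2]>95)&(P[:,2]<132);print('flat face dy/dz, dy/dx',np.polyfit(P[k,2],y[k],1),np.polyfit(x[k],y[k],1))
E
```

```text
t 23.25 pos [620.2 -10.9 181.1] yaw 73.5 F [ 0.4 -0.  -0.3] gap -0.003
shift xyz [-0.0039  0.0009  0.0302] turn [-0.001   0.0001 -0.    ] dist 18.3
tcp frame y,x -8.42602443682902 -0.6011346865544771
w cheek edge -14.0 outer edge 5.2 29.4 xr -30.1 29.9 |wedge n 2349 y [-20.8  -3.1   5.6] x [-12.   16.5] z 89.1
s cheek edge -7.8 outer edge 1.6 33.6 xr -29.7 31.4 |wedge n 230 y [-17.8   4.9   9.8] x [-12.2  15.9] z 89.1
c cheek edge -5.5 outer edge 2.7 27.5 xr -30.6 31.3 |wedge n 409 y [-23.2 -15.6   3. ] x [-10.9  18.4] z 89.1
w topz 132.0 n 1711 y [-21.2   5. ] x [-11.9  16.5] slope x,y [-0.019 -0.007] (array([623. , -11.4]), array([27.7, 29.9]), 73.5)
   tin top y [-117.9  -33.4]
s topz 131.5 n 52 y [-17.3   9.1] x [-11.2  14.5] slope x,y [-0.021 -0.007] (array([622.8,  -5.6]), array([29.4, 28. ]), 84.5)
   tin top y [-159.2  -32.9]
c topz 130.4 n 69 y [-22.2   3. ] x [-10.7  17.7] slope x,y [-0.007  0.016] (array([624.3, -14.3]), array([27.9, 30.5]), 72.8)
   tin top y [-159.3  -32.6]
flat face dy/dz, dy/dx [-0.08396612 14.42967583] [2.35652670e-03 4.29868564e+00]
```

View pics/z16.png

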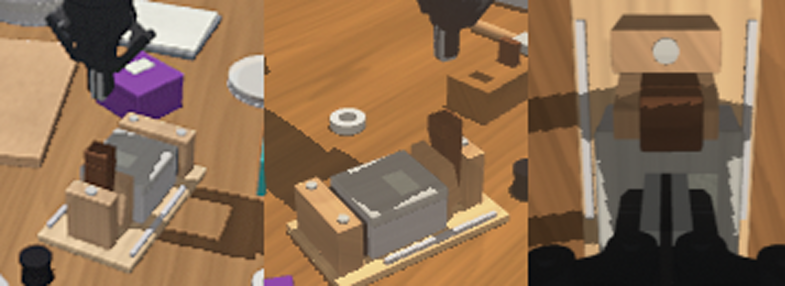

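The wedge stayed locked after unloading: its top is at 132 mm, 10.5 mm lower than when loose. It is upright to about 1 degree, and the robot is clear. Handing in.

```bash
python3 -c "
from bench import r
print(r.sign_off(), r.observe()['time'])"
```

```text
the job is handed in; nothing more can be done
the job is handed in; nothing more can be done
```

The wedge is locked in the frame's slot and the job was handed in at about 23 s of the 64 s allowed. I took it from the rack, set it point down with its slope towards the tin, and released it. It stood loose and upright with its point about 35 mm down. I then pushed its head down with the closed fingers to 19–20 N (last reading 19.4 N) and backed off.

**Last checks:**
- **Locked:** the wedge top is at about 132 mm, 10.5 mm lower than when loose, with no visible rebound after the push ended. The cheek edge had moved about 2.6 mm towards the tin since it stood loose.
- **Upright:** the top is level to about 1°.
- **Clear:** the gripper is well above the wedge and reads no force. I moved only the wedge, and the frame, rack and nearby pieces looked unmoved in the camera crops.

**What disagreed or was off:**
- The wedge sits about 2.4 mm off the slot's middle lengthways, because the fingertips dragged it during the push. I left it there.
- The shut fingertips turned out to be about 21 mm behind the reported TCP. My first descent therefore stopped above the head, and I corrected this from the images.
- The cameras differed by 1–3 mm on the slot's edges, so I relied on the wrist camera for those.
- The final flat-face fit suggested a lean of about 0.08 rad. I put this down to stray points from the narrow strip and went by the level head top.

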